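Load a brass bushing into a leaf drill jig and latch the leaf

ROBOT

A 7-joint arm with a two-finger parallel gripper is mounted at the origin on a cart in front of the work surface, level with it; the furniture and walls round the work are solid. World frame = base frame: x ahead of the robot, y to its left, z up, the work surface at z = 0. Lengths are in mm, angles in rad, forces in N, time in s.
With the tool pointing down it reaches from about 400 to 850 mm from the base axis. Payload 4.4 kg.
Tool frame: the origin (TCP) lies on the centre line of the jaws, within the pads' length; the fingertips stand 8 mm ahead of it and the grasp point (between the pads) lies 11 mm behind it; y points along the fingers, z is the direction in which the jaws open and shut, and the axes are right-handed (so a half turn about y gives the same grasp; the last joint's range is limited). The gripper opens to 94 mm and grips with 3 to 60 N. Pads are 16 mm wide; open, the fingers measure 119 mm over their backs; the gripper's body (75 mm by 177 mm) begins 78 mm behind the grasp point.
Start: joints at [1.136, 0.628, 0.038, 1.517, -0.027, 0.996, -0.02], TCP at [234.351, -606.298, 213.478] pointing down, gripper open.
Joint ranges: [-3.06, 3.06], [-0.37, 2.12], [-1.25, 1.32], [0.18, 2.47], [-1.1, 4.24], [0.23, 1.98], [-2.94, 2.94]. Speed limits (rad/s): [2.57, 2.57, 3.14, 3.14, 3.14, 3.14, 3.14].

INTERFACE

Orientations are given as a 3x3 rotation matrix whose columns are the frame's x, y, z axes.
In Python, from plant import env gives the robot as it stands. The module is installed in compiled form; this text tells all that it offers.
- The arm moves only by the tool arm_command, never from a script. Its argument "rows" is a list of rows, each an object of numbers: "dx", "dy", "dz": the shift along the tool's x, y, z in cm; "twist": the turn about the tool's y in degrees; "claw": the opening, from -1 (shut) to 1 (fully open). A call has 1 to 5 rows; each row is the pose to reach, as a shift and turn from the pose commanded when the call began, along the tool's axes at that moment; what a row does not reach only later rows make up. A row lasts 1/10 s, in which the tool goes at most 50 mm and 8.59 degrees, less where a joint would pass 70% of its speed; a pose out of reach is approached as far as the arm can. A call with a gripper value outside its range is refused whole. The fingers move at their own pace and stop on an object; "grip_force" is the grip in N (left out, the last holds). Time passes only in rows, so rows that repeat a pose let the fingers close. It gives the time, the measured TCP pose, the force and the opening at its end, in the units of the state.
- env.sense(): the state, without advancing time (a new reading comes with each control period).
- env.read_camera(name): name is "scene" or "top" or "wrist"; returns a dict with "frame" (384x512x3 uint8, red, green, blue), "depth" (384x512 float32, mm along the optical axis (not along the pixel's ray), 0 where there is no reading), "vertical_fov" (degrees; the focal length in pixels is half the picture's height over the tangent of half this angle, whatever the lens; pixels are square), "cx", "cy" (the principal point, pixels), "distortion" ([k1, k2, p1, p2, k3] as OpenCV has them; the pictures are not rectified), "R" (3x3) and "t" (3): a world point X has camera coordinates R X + t. Camera axes: x right, y down, z forward; pixel columns grow to the right and rows downward; lengths in mm; the calibration is good to about 2 mm. A picture is of the moment at which its call begins.
- env.job_done(): hands the job in, once; it reports no verdict.
Trained networks look in a picture, given as the dict that the camera call returned (one of the last four; its "shot" number tells which), for a name from the list of things; names that differ only in an ending like _2 or _b are one class to them, and where a whole thing is asked for, a point or a joint stands for the part that bears it (a point fixed in the world has none). Each returns a list of dicts, best first, with "score" (0 to 1); they miss things now and then, are a little off and sometimes report something else, mostly with a low value. They report only what shows in the picture. A call takes as long as a camera call. They do not tell look-alikes from the thing itself.
- env.masks_of(picture, name): "mask" (384x512 bool, what is visible of it) and "bbox" ([left, top, width, height] in pixels, round what is visible of it).
The state is a dict: "t": time; "q": joint angles; "qd": joint speeds; "tau": joint torques, N m; "tool_pos": TCP position; "tool_rot": TCP orientation; "wrist_force": force on the tool from outside, world axes, zero at the start; "wrist_torque": the same for the moment, N m; "gripper_width": finger opening in mm.
Only numpy, scipy, OpenCV 4.12 (cv2) and the standard library are available. Lean on these libraries where they do the work, as an engineer would, in place of code of your own. Each camera call takes 0.05 s, during which the arm holds its last target.

TASK

Load the brass bushing upright into the nest of the open drill jig, feeling for the bore without ramming it, so that it stands on the sprung lifter. Then swing the leaf over it and press gently on the thumb pad until the bushing is driven fully home and the spring latch has snapped over the leaf's cross pin; do not lean on the leaf, and leave the other things alone.

Things in the scene. Friction and masses are not known exactly. Their poses are not given: they have to be found in the camera images.
- bushing: Plain brass-coloured bushing, a short tube 36 mm outside diameter and 30 mm high, about 90 g, standing upright on the table. Origin: centre of its underside; z along the bore.
- jig: Leaf drill jig, fixed. Origin: on the table under the nominal nest axis; x points from nest to hinge (roughly away from the robot), y along the hinge, z up. In mm: base x -92..80, y -49..49, top z 18; nest block 62 x 62 (+-3), top z 44; hinge lugs x 51..73, y -39..39, top z 67; rest posts x -50, y +-24, top z 54; latch x -83..-65. With the leaf open, nothing above z 44 within 44 of that axis.
- nest (a point): Nominal centre of the nest's mouth, 44 mm above the jig's origin, in the nest block's top face; the true bore may lie up to 3 mm off it in the jig's x and in y. The nest is a round 38 mm bore with square edges (1 mm play round the bushing). 12 mm down is a sprung lifter (preload 9 N, 0.9 N/mm): the loaded bushing stands on it 18 mm proud; home under the leaf, 10 mm proud.
- leaf_hinge (a point): Middle of the leaf's hinge pin, 62 mm along the jig's x from the nest and 60 mm above the table; the pin lies along the jig's y.
- leaf (a joint): Angle of the leaf, rad: 0 shut (level), 1.57 upright, at most 1.95 leaning back away from the nest. At the start it leans back by its weight; pushed from behind past upright it falls slowly (damped) onto the bushing and lies there at about 0.15 to 0.2, not yet latched.
- thumb_pad (a point): Middle of the top of the round, slightly domed thumb pad, 24 mm across, 4 mm high, on the leaf's outer face (the top when shut): 100 mm from the hinge, 70 mm above the table with the leaf shut. Press down here with shut fingers: it takes about 6 to 12 N to drive the bushing home and snap the latch; just past that the leaf meets a hard stop. More than 30 N harms the leaf.
- leaf_front (a point): Middle of the 8 mm cross pin at the leaf's free end, on its middle plane, 130 mm from the hinge. The leaf is an aluminium plate 64 mm wide and 12 mm thick (6 mm either side of this plane) from 17 to 123 mm from the hinge; two ears reach on to 138 mm and hold the pin.
- latch (a joint): Angle of the spring latch at the front of the jig, rad: 0 at rest upright; grows to about 0.2 as the cross pin pushes its sloping nose outward, and springs back to about 0 when its hook has snapped over the pin. The nose reaches 93 mm above the table, at 65 mm and more from the nest axis.
- bearing: Ball bearing, 52 mm across and 15 mm high, lying on the table; a bystander. Origin: centre of its underside.
- die_ring: Aluminium ring, 68 mm across and 18 mm high, lying on the table; a bystander. Origin: centre of its underside.
- caliper: Caliper, 230 x 82 x 13 mm, lying to the right at the back; a bystander. Origin: centre of its underside.
- spanner: Spanner, 180 x 32 x 6 mm, lying to the left of the jig; a bystander. Origin: centre of its underside.
- nest_seat: Thin steel seat, 70 x 70 mm, on the jig's base, and the 62 x 62 mm steel nest block clamped on it. Origin: 18 mm above the table on the nominal nest axis. The block's screws sit in oversize holes: it stays put, but where the last set-up left it, up to 3 mm off in the jig's x and in y, so the bore must be felt for. Do not ram the bushing against it (25 N is too much).
There are look-alikes about, which are no part of the job. Several things look just like the bushing: the one meant starts farthest from the robot's base.

How it is judged:
By the outcome, as a careful person would: the job done as asked, in the order asked, and still so for the second after the job is handed in, with the robot touching nothing.
It also fails if it takes over 72 s, if anything falls off the work surface, if the arm or the gripper's body presses on something with over 40 N, if the wrist force passes 120 N, or if a joint passes its speed limit or range.

## Working session

There is one attempt and no reset: what is moved stays moved. The work goes in short steps, Python scripts to look and compute and a tool call to move; the robot and the scene stay as the last step left them, time stands still between calls to the robot, and variables do not carry over. Pictures are saved under pics/ and viewed, and the job is handed in when it is done.

Besides the shell and the picture viewer there is one more tool, called after "Request:" by a JSON object that holds its "method" and its "body", one argument or row to a line. arm_command: Moves the arm, as the interface text tells. Its arguments: {"type":"object","properties":{"rows":{"type":"array"},"grip_force":{"type":"number"}},"required":["rows"]}

```bash
mkdir -p pics; ls
cat > h.py <<'E'
import numpy as np, cv2
from plant import env
def shot(n,save):
    p=env.read_camera(n); cv2.imwrite('pics/'+save,p['frame'][:,:,::-1]); return p
def K(p):
    f=p['frame'].shape[0]/2/np.tan(np.radians(p['vertical_fov']/2))
    return np.array([[f,0,p['cx']],[0,f,p['cy']],[0,0,1.]])
def ray(p,uv):
    uv=np.asarray(uv,float).reshape(-1,1,2)
    n=cv2.undistortPoints(uv,K(p),np.array(p['distortion'],float)).reshape(-1,2)
    return np.c_[n,np.ones(len(n))]
def world(p,uv,d):  # with depth
    return (ray(p,uv)*np.asarray(d).reshape(-1,1)-np.array(p['t']))@np.array(p['R'])
def cloud(p):
    h,w=p['depth'].shape; v,u=np.mgrid[:h,:w]
    return world(p,np.c_[u.ravel(),v.ravel()],p['depth'].ravel()).reshape(h,w,3)
def onplane(p,uv,z):
    R=np.array(p['R']);C=-R.T@np.array(p['t']); d=ray(p,uv)@R
    return C+d*((z-C[2])/d[:,2])[:,None]
def proj(p,X):
    r,_=cv2.Rodrigues(np.array(p['R'],float))
    return cv2.projectPoints(np.asarray(X,float).reshape(-1,3),r,np.array(p['t'],float),K(p),np.array(p['distortion'],float))[0].reshape(-1,2)
E
python3 - <<'E'
from h import *
np.set_printoptions(precision=3,suppress=True)
for n in ['scene','top','wrist']:
    p=shot(n,n+'0.png'); print(n,p['vertical_fov'],-np.array(p['R']).T@p['t'],p['distortion'],(p['depth']>0).mean())
    for o in ['bushing','jig','leaf','nest_seat','bearing','die_ring']:
        for m in env.masks_of(p,o):
            c=cloud(p)[m['mask']&(p['depth']>0)]
            print(o,round(m['score'],2),m['bbox'],np.median(c,0) if len(c) else None, c.max(0) if len(c) else None)
print(env.sense())
E
```

```text
pics
scene 48.94889480376402 [ 63.149 469.181 825.651] [-0.04  0.    0.    0.    0.  ] 0.9933064778645834
bushing 0.74 [337.1, 161.9, 12.6, 11.9] [ 512.074 -318.889   20.532] [ 529.286 -308.274   32.598]
bushing 0.55 [308.4, 221.6, 19.0, 16.7] [ 421.282 -102.899   20.985] [440.07  -86.158  32.789]
jig 0.9 [202.4, 164.4, 97.1, 103.1] [533.808  32.767  40.215] [730.53   86.292 190.335]
leaf 0.93 [204.5, 164.8, 38.2, 57.3] [590.426  44.484 127.468] [727.416  78.047 190.335]
nest_seat 0.6 [240.5, 217.2, 35.3, 33.1] [506.26   23.005  39.102] [556.886  58.293  47.134]
nest_seat 0.19 [265.0, 124.4, 71.7, 17.4] [ 741.332 -341.32     3.738] [ 804.586 -270.337   15.687]
bearing 0.8 [282.9, 168.6, 15.3, 16.4] [ 593.836 -200.134   12.411] [ 621.354 -174.6     17.679]
die_ring 0.74 [311.0, 189.8, 27.2, 23.9] [ 467.39  -193.96    13.519] [ 501.282 -159.404   20.959]
top 45.82379280768065 [ 289.472  -63.077 1484.321] [0.027 0.    0.    0.    0.   ] 0.9958750406901041
bushing 0.45 [330.9, 201.7, 12.5, 13.1] [ 514.319 -327.657   26.81 ] [ 532.679 -310.149   35.6  ]
jig 0.84 [206.9, 165.4, 45.4, 82.1]
[... 647 characters left out ...]
17.4] [ 460.923 -185.879   16.901] [ 497.26  -161.126   26.802]
wrist 60.5063789335782 [ 300.554 -581.791  384.454] [-0.066  0.     0.     0.     0.   ] 0.9955952962239584
{'t': 1.05, 'q': array([ 1.136,  0.628,  0.039,  1.517, -0.027,  0.996, -0.02 ]), 'qd': array([ 0.001, -0.002, -0.002,  0.001, -0.001, -0.001,  0.   ]), 'tau': array([  0.   , -54.96 ,   1.143, -18.695,  -0.052,   0.016,   0.   ]), 'tool_pos': array([ 234.369, -606.311,  213.499]), 'tool_rot': array([[-0.933,  0.   ,  0.36 ],
       [-0.36 , -0.   , -0.933],
       [-0.   , -1.   ,  0.   ]]), 'wrist_force': array([-1.83 ,  0.682,  0.323]), 'wrist_torque': array([-0.037,  0.017,  0.001]), 'gripper_width': 94.32983955492877}
```

Run:
```python
import cv2
a=cv2.imread('pics/scene0.png');b=cv2.imread('pics/top0.png')
cv2.imwrite('pics/scene0c.png',cv2.resize(a[100:290,180:440],None,fx=3,fy=3,interpolation=cv2.INTER_CUBIC))
cv2.imwrite('pics/top0c.png',cv2.resize(b[110:310,170:420],None,fx=3,fy=3,interpolation=cv2.INTER_CUBIC))
```

```text
(no output)
```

View pics/scene0c.png

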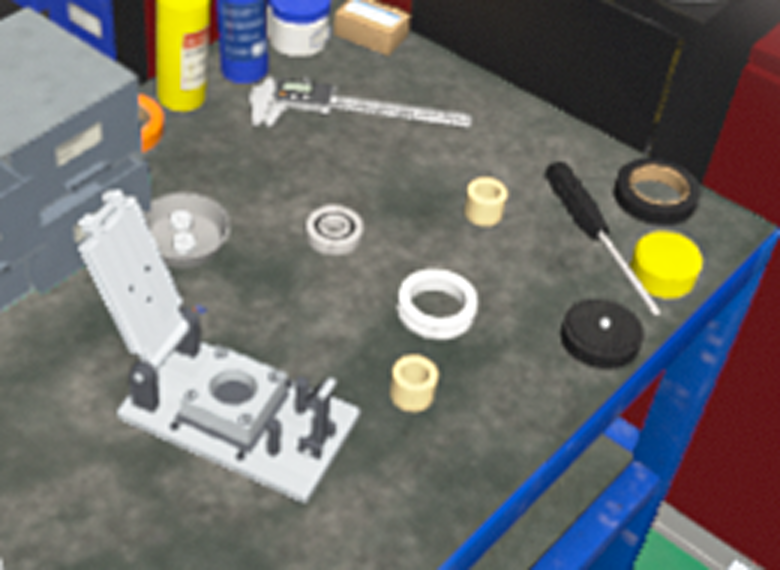

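View pics/top0c.png

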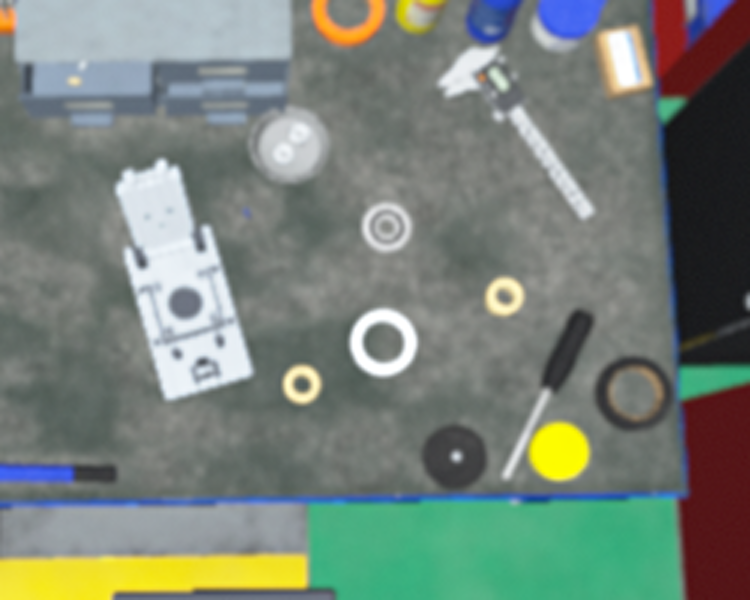

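View pics/scene0.png

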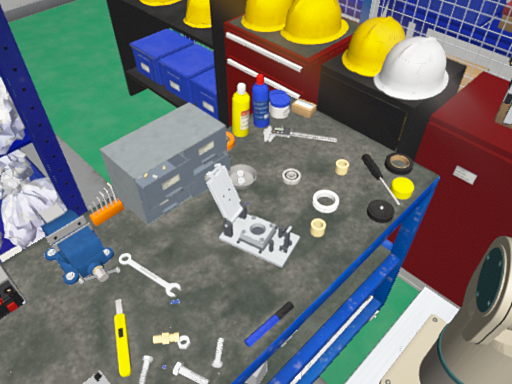

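Run:
```python
from h import *
np.set_printoptions(precision=2,suppress=True)
a=cv2.imread('pics/scene0.png');b=cv2.imread('pics/top0.png')
x=cv2.resize(a[150:185,320:365],(360,280),interpolation=cv2.INTER_CUBIC);y=cv2.resize(a[210:245,295:340],(360,280),interpolation=cv2.INTER_CUBIC)
z=cv2.resize(a[325:355,140:200],(400,200),interpolation=cv2.INTER_CUBIC)
o=np.zeros((500,800,3),np.uint8);o[:280,:360]=x;o[:280,400:760]=y;o[290:490,:400]=z
cv2.imwrite('pics/crop1.png',o)
for n in ['scene','top']:
    p=env.read_camera(n); c=cloud(p); ok=p['depth']>0
    t=c[ok&(abs(c[...,0]-520)<200)&(abs(c[...,1]+150)<200)]
    print(n,'table z',np.median(t[:,2]))
    zz=np.median(t[:,2])
    # bushings
    for ctr in [(512,-321),(421,-100)]:
        m=ok&(np.hypot(c[...,0]-ctr[0],c[...,1]-ctr[1])<40)&(c[...,2]-zz>8)
        v,u=np.nonzero(m); print('bush px',u.mean(),v.mean(), u.min(),u.max(),v.min(),v.max(), c[m].mean(0))
    d=c[...,2]-zz
    m=ok&(abs(d-18)<6)&(abs(c[...,0]-530)<130)&(abs(c[...,1]-25)<110)
    q=c[m][:,:2].astype(np.float32); print('base',cv2.minAreaRect(q),len(q))
    m=ok&(abs(d-44)<5)&(abs(c[...,0]-530)<60)&(abs(c[...,1]-30)<60)
    q=c[m][:,:2].astype(np.float32); print('block',cv2.minAreaRect(q),q.mean(0),len(q))
```

```text
scene table z -0.6928338612387128
bush px 341.3333333333333 166.33962264150944 335 348 160 173 [ 512.89 -324.2    21.21]
bush px 317.06060606060606 226.84848484848484 310 324 219 235 [ 421.61 -103.77   21.65]
base ((533.83544921875, -19.847389221191406), (209.708740234375, 186.2194366455078), 15.602195739746094) 1285
block ((520.6861572265625, 24.88780975341797), (115.97511291503906, 76.1773910522461), 13.221185684204102) [513.46  20.61] 469
top table z 0.9944385915040552
bush px 337.475 208.825 332 343 203 214 [ 514.02 -328.03   26.16]
bush px 269.9846153846154 238.2 265 275 233 247 [ 421.92 -107.29   28.22]
base ((537.866943359375, 8.864730834960938), (150.1522979736328, 260.8062438964844), 82.1688003540039) 902
block ((520.246826171875, 20.60582733154297), (84.69578552246094, 66.22174835205078), 15.93556022644043) [512.25  16.42] 242
```

View pics/crop1.png

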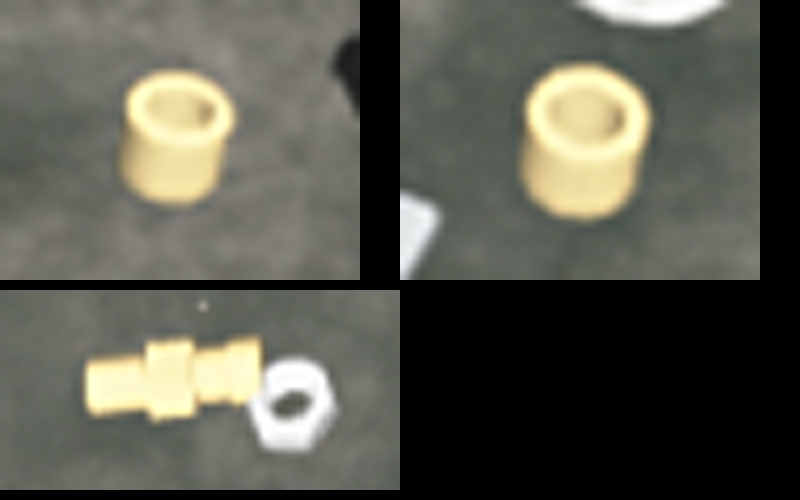

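View pics/top0.png

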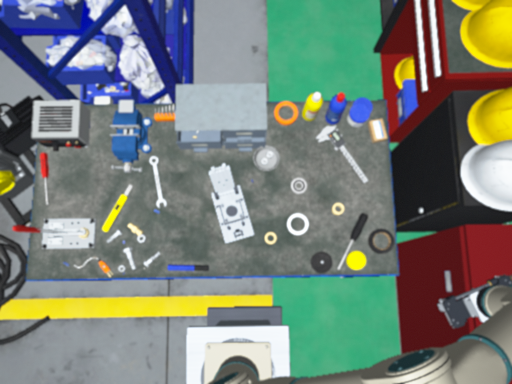

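Candidates for the bushing: A at scene px (341,166), about (514,-326), r≈608 mm. B at scene px (317,227), about (421,-105), r≈434 mm. The brass piece at (165,340) is a pipe fitting, not a bushing. I choose A, the farthest; the crop shows it as an upright plain tube. Next I approach it for a wrist-camera look.

Request:
{"method": "arm_command", "body": {
  "rows": [
    {"dx": -3,"dz": -1.5},
    {"dx": -7,"dz": -3.5},
    {"dx": -11.5,"dz": -5.6},
    {"dx": -16,"dz": -7.8},
    {"dx": -20,"dz": -9.8}
  ]
}}

```text
invalid input at $.rows[0]: expected keys dx, dy, dz, twist, claw
```

Request:
{"method": "arm_command", "body": {
  "rows": [
    {"dx": -4,"dz": -2},
    {"dx": -8,"dz": -4},
    {"dx": -11,"dz": -5.5},
    {"dx": -13,"dz": -6.5},
    {"dx": -13.8,"dz": -6.8}
  ]
}}

```text
invalid input at $.rows[0]: expected keys dx, dy, dz, twist, claw
```

Run:
```python
from h import *
np.set_printoptions(precision=3,suppress=True)
p=shot('wrist','w1.png');s=env.sense();print(s['t'],s['tool_pos'],s['tool_rot'],s['wrist_force'])
for m in env.masks_of(p,'bushing'):
    c=cloud(p)[m['mask']&(p['depth']>0)]
    print(m['score'],m['bbox'],np.median(c,0),c.max(0),c.min(0))
```

```text
1.2 [ 234.357 -606.295  213.464] [[-0.933  0.     0.36 ]
 [-0.36   0.    -0.933]
 [-0.    -1.    -0.   ]] [ 1.015 -0.043 -0.322]
```

View pics/w1.png

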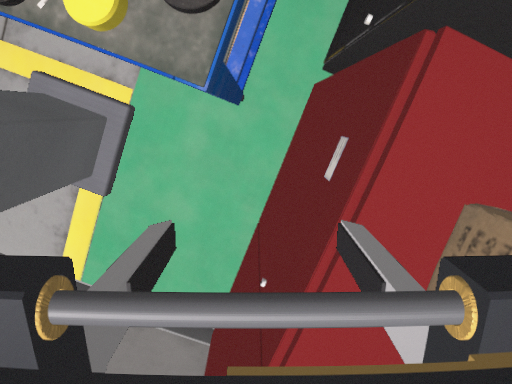

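The rows need all five keys, so nothing moved. The wrist view shows only the fingers and the table corner.

Request:
{"method": "arm_command", "body": {
  "rows": [
    {"dx": -3,"dy": 0,"dz": -1.5,"twist": 0,"claw": 1},
    {"dx": -7,"dy": 0,"dz": -3.5,"twist": 0,"claw": 1},
    {"dx": -11.5,"dy": 0,"dz": -5.6,"twist": 0,"claw": 1},
    {"dx": -16,"dy": 0,"dz": -7.8,"twist": 0,"claw": 1},
    {"dx": -20,"dy": 0,"dz": -9.8,"twist": 0,"claw": 1}
  ]
}}

```text
t: 1.75
tool_pos: [387.3, -440.8, 213.7]
tool_rot: [[-0.932, 0.001, 0.361], [-0.361, 0.0, -0.932], [-0.001, -1.0, 0.0]]
wrist_force: [0.8, -0.7, -0.6]
gripper_width: 94.1
```

Request:
{"method": "arm_command", "body": {
  "rows": [
    {"dx": -4,"dy": 0,"dz": -2,"twist": 0,"claw": 1},
    {"dx": -8,"dy": 0,"dz": -4,"twist": 0,"claw": 1},
    {"dx": -11,"dy": 0,"dz": -5.5,"twist": 0,"claw": 1},
    {"dx": -13,"dy": 0,"dz": -6.5,"twist": 0,"claw": 1},
    {"dx": -13.8,"dy": 0,"dz": -6.8,"twist": 0,"claw": 1}
  ]
}}

```text
t: 2.25
tool_pos: [492.0, -326.7, 213.5]
tool_rot: [[-0.931, 0.001, 0.365], [-0.365, 0.001, -0.931], [-0.001, -1.0, -0.001]]
wrist_force: [0.8, -0.4, -0.1]
gripper_width: 94.1
```

Run:
```python
from h import *
np.set_printoptions(precision=3,suppress=True)
p=shot('wrist','w2.png');s=env.sense();print(s['t'],s['tool_pos'],s['tool_rot'],s['wrist_force'])
for m in env.masks_of(p,'bushing'):
    c=cloud(p)[m['mask']&(p['depth']>0)]
    print(m['score'],m['bbox'],np.median(c,0),c.max(0),c.min(0))
```

```text
2.3 [ 492.092 -327.153  213.536] [[-0.931  0.001  0.364]
 [-0.364  0.001 -0.931]
 [-0.002 -1.    -0.   ]] [ 0.935  0.437 -0.896]
0.98 [38.8, 146.2, 41.0, 35.5] [ 426.963 -110.179   23.836] [443.656 -73.194  31.822] [ 400.435 -128.074   -1.349]
0.64 [247.8, 140.0, 34.8, 36.0] [ 517.496 -329.007   29.296] [ 534.99  -311.824   31.853] [ 499.593 -346.732    1.291]
```

View pics/w2.png

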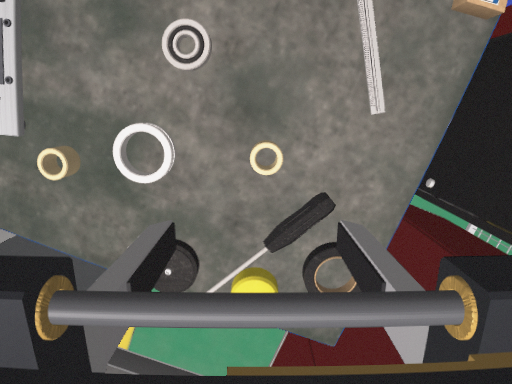

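```bash
cat > ring.py <<'E'
from h import *
def ringfit(p,box,z,hue=True):
    u0,v0,u1,v1=box
    f=p['frame'][v0:v1,u0:u1].astype(int)
    m=((f[...,0]-f[...,2])>35).astype(np.uint8)
    m=cv2.resize(m*255,None,fx=4,fy=4,interpolation=cv2.INTER_LINEAR)>127
    cs,_=cv2.findContours(m.astype(np.uint8),cv2.RETR_EXTERNAL,cv2.CHAIN_APPROX_NONE)
    c=max(cs,key=cv2.contourArea); pts=(c.reshape(-1,2)+.5)/4-.5+[u0,v0]
    W=onplane(p,pts,z)[:,:2]
    A=np.c_[2*W,np.ones(len(W))]; s=np.linalg.lstsq(A,(W**2).sum(1),rcond=None)[0]
    return s[:2],np.sqrt(s[2]+s[0]**2+s[1]**2)
E
python3 - <<'E'
from ring import *
p=env.read_camera('wrist')
print(ringfit(p,(240,132,292,186),30))
s=env.sense();print(s['tool_pos'],s['tool_rot'])
# camera offset in tool frame
C=-np.array(p['R']).T@p['t'];print(s['tool_rot'].T@(C-s['tool_pos']))
E
```

```text
(array([ 517.47129107, -329.51840176]), np.float64(18.322522948667977))
[ 489.26377559 -330.39647309  213.46768501] [[-9.32855973e-01 -5.42643991e-04  3.60249136e-01]
 [-3.60248721e-01 -7.33523863e-04 -9.32856002e-01]
 [ 7.70460042e-04 -9.99999584e-01  4.88785313e-04]]
[-7.21052345e+01 -1.71030407e+02  3.33855879e-02]
```

The wrist view shows A at px (266,158), the handle at (320,205), and die ring, bearing and bushing B to the left. The fit gives A at (517.5,-329.5).

Request:
{"method": "arm_command", "body": {
  "rows": [
    {"dx": -1.3,"dy": 1,"dz": 0.45,"twist": 0,"claw": 0.3},
    {"dx": -2.66,"dy": 4,"dz": 0.93,"twist": 0,"claw": 0.3},
    {"dx": -2.66,"dy": 8,"dz": 0.93,"twist": 0,"claw": 0.3},
    {"dx": -2.66,"dy": 11,"dz": 0.93,"twist": 0,"claw": 0.3},
    {"dx": -2.66,"dy": 13,"dz": 0.93,"twist": 0,"claw": 0.3}
  ]
}}

```text
t: 2.9
tool_pos: [516.3, -329.4, 80.2]
tool_rot: [[-0.934, -0.003, 0.358], [-0.358, 0.001, -0.934], [0.003, -1.0, -0.002]]
wrist_force: [-1.0, 0.6, 1.3]
gripper_width: 61.4
```

Run:
```python
from ring import *
p=shot('wrist','w3.png');s=env.sense();print(s['tool_pos'],s['gripper_width'],s['tool_rot'].T@(np.array([517.5,-329.5,22])-s['tool_pos']))
print(proj(p,[517.5,-329.5,30]))
```

```text
[ 514.80040356 -328.49526989   77.69195577] 61.49118295086029 [-2.44961385 55.66842087  2.21755517]
[[255.16309965 213.80309783]]
```

View pics/w3.png

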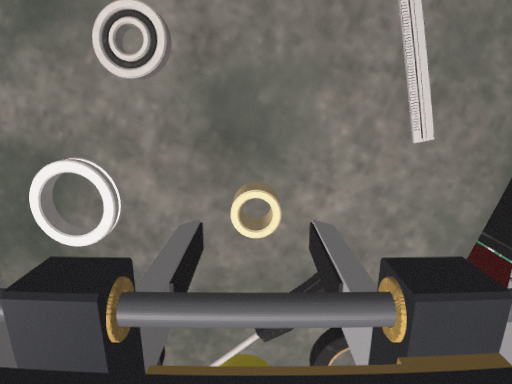

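The bushing is at px (256,213), centred between the fingers and matching its projected position. I'll descend and grip.

Request:
{"method": "arm_command", "body": {
  "rows": [
    {"dx": 0,"dy": 2,"dz": 0,"twist": 0,"claw": 0.3},
    {"dx": 0,"dy": 4,"dz": 0,"twist": 0,"claw": 0.3},
    {"dx": 0,"dy": 5.4,"dz": 0,"twist": 0,"claw": 0.3},
    {"dx": 0,"dy": 6.0,"dz": 0,"twist": 0,"claw": 0.3},
    {"dx": 0,"dy": 6.0,"dz": 0,"twist": 0,"claw": 0.3}
  ]
}}

```text
t: 3.45
tool_pos: [517.5, -329.0, 22.9]
tool_rot: [[-0.933, -0.001, 0.36], [-0.36, 0.0, -0.933], [0.001, -1.0, -0.001]]
wrist_force: [0.7, 0.0, 0.3]
gripper_width: 61.4
```

Run:
```python
from ring import *
p=shot('wrist','w4.png');s=env.sense();print(s['tool_pos'],s['wrist_force'],s['tool_rot'].T@(np.array([517.5,-329.5,22])-s['tool_pos']))
```

```text
[ 518.06916226 -329.15073325   23.64092982] [0.85473581 0.27875922 0.04047211] [0.65690515 1.64090193 0.12041641]
```

View pics/w4.png

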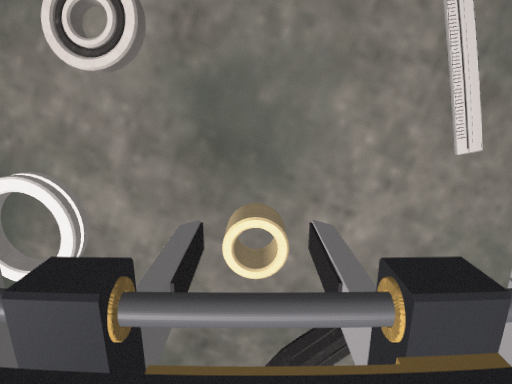

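Request:
{"method": "arm_command", "body": {
  "rows": [
    {"dx": 0,"dy": 0,"dz": 0,"twist": 0,"claw": -0.1},
    {"dx": 0,"dy": 0,"dz": 0,"twist": 0,"claw": -0.3},
    {"dx": 0,"dy": 0,"dz": 0,"twist": 0,"claw": -0.4},
    {"dx": 0,"dy": 0,"dz": 0,"twist": 0,"claw": -0.4},
    {"dx": 0,"dy": 0,"dz": 0,"twist": 0,"claw": -0.4}
  ],
  "grip_force": 15
}}

```text
t: 4.0
tool_pos: [518.3, -328.7, 24.0]
tool_rot: [[-0.933, 0.001, 0.361], [-0.361, -0.0, -0.933], [-0.001, -1.0, 0.0]]
wrist_force: [-0.9, 0.7, 3.5]
gripper_width: 35.0
```

Request:
{"method": "arm_command", "body": {
  "rows": [
    {"dx": 0,"dy": -0.5,"dz": 0,"twist": 0,"claw": -0.4},
    {"dx": 0,"dy": -3,"dz": 0,"twist": 0,"claw": -0.4},
    {"dx": 0,"dy": -7,"dz": 0,"twist": 0,"claw": -0.4},
    {"dx": 0,"dy": -11,"dz": 0,"twist": 0,"claw": -0.4},
    {"dx": 0,"dy": -15,"dz": 0,"twist": 0,"claw": -0.4}
  ]
}}

```text
t: 4.5
tool_pos: [517.5, -328.5, 175.0]
tool_rot: [[-0.933, -0.001, 0.36], [-0.36, 0.0, -0.933], [0.0, -1.0, -0.0]]
wrist_force: [0.6, -1.5, -1.5]
gripper_width: 35.3
```

Run:
```python
from ring import *
p=shot('wrist','w5.png');s=env.sense();print(s['t'],s['tool_pos'],s['wrist_force'],s['gripper_width'])
```

```text
4.55 [ 521.22152513 -330.83780375  182.0023082 ] [ 1.03242651 -0.51477927  2.9742958 ] 34.95118979868942
```

View pics/w5.png

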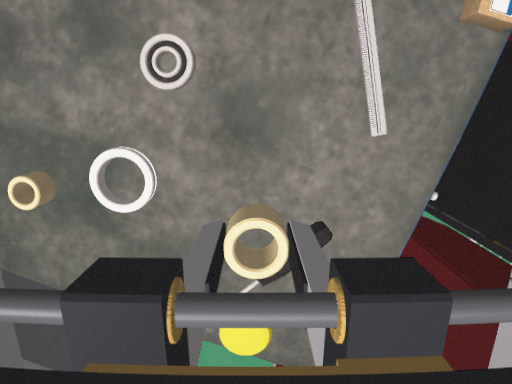

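Bushing is held upright at px (256,245) with opening 35 mm. Next I move to a viewing pose with the camera above the nest.

Request:
{"method": "arm_command", "body": {
  "rows": [
    {"dx": -0.3,"dy": 0,"dz": -2,"twist": 0,"claw": -0.4},
    {"dx": -1,"dy": 0,"dz": -6,"twist": 0,"claw": -0.4},
    {"dx": -1.7,"dy": 0,"dz": -10.5,"twist": 0,"claw": -0.4},
    {"dx": -2.5,"dy": 0,"dz": -15,"twist": 0,"claw": -0.4},
    {"dx": -3.2,"dy": 0,"dz": -19.5,"twist": 0,"claw": -0.4}
  ]
}}

```text
t: 5.05
tool_pos: [476.9, -133.6, 173.5]
tool_rot: [[-0.933, 0.0, 0.36], [-0.36, 0.0, -0.933], [-0.0, -1.0, -0.0]]
wrist_force: [0.2, 1.0, -0.1]
gripper_width: 35.0
```

Request:
{"method": "arm_command", "body": {
  "rows": [
    {"dx": -0.7,"dy": 0,"dz": -4,"twist": 2,"claw": -0.4},
    {"dx": -1.3,"dy": 0,"dz": -8,"twist": 4,"claw": -0.4},
    {"dx": -1.8,"dy": 0,"dz": -11,"twist": 6,"claw": -0.4},
    {"dx": -2.1,"dy": 0,"dz": -12.8,"twist": 7,"claw": -0.4},
    {"dx": -2.2,"dy": 0,"dz": -13.3,"twist": 7,"claw": -0.4}
  ]
}}

```text
t: 5.55
tool_pos: [449.5, -1.0, 173.6]
tool_rot: [[-0.969, -0.0, 0.248], [-0.248, 0.001, -0.969], [0.0, -1.0, -0.001]]
wrist_force: [-0.4, 0.5, -0.2]
gripper_width: 35.1
```

Request:
{"method": "arm_command", "body": {
  "rows": [
    {"dx": 0,"dy": 0,"dz": 0,"twist": 0,"claw": -0.4},
    {"dx": 0,"dy": 0,"dz": 0,"twist": 0,"claw": -0.4},
    {"dx": 0,"dy": 0,"dz": 0,"twist": 0,"claw": -0.4}
  ]
}}

```text
t: 5.85
tool_pos: [450.4, -4.8, 173.5]
tool_rot: [[-0.97, 0.0, 0.242], [-0.242, -0.001, -0.97], [-0.0, -1.0, 0.001]]
wrist_force: [0.2, -0.0, 0.0]
gripper_width: 35.2
```

Run:
```python
from ring import *
import pickle
p=shot('wrist','w6.png');s=env.sense();print(s['t'],s['tool_pos'],s['tool_rot'],s['wrist_force'],s['gripper_width'])
pickle.dump((p,s),open('w6.pkl','wb'))
cv2.imwrite('pics/w6b.png',cv2.resize(p['frame'][:,:,::-1],(800,600),interpolation=cv2.INTER_CUBIC))
```

```text
5.9 [450.30916101  -4.58046183 173.45325664] [[-9.70265463e-01  1.65248928e-04  2.42043187e-01]
 [-2.42043235e-01 -4.03497219e-04 -9.70265381e-01]
 [-6.26715617e-05 -9.99999905e-01  4.31496801e-04]] [-0.48465727  0.15388462 -0.708058  ] 34.896237849298195
```

View pics/w6b.png

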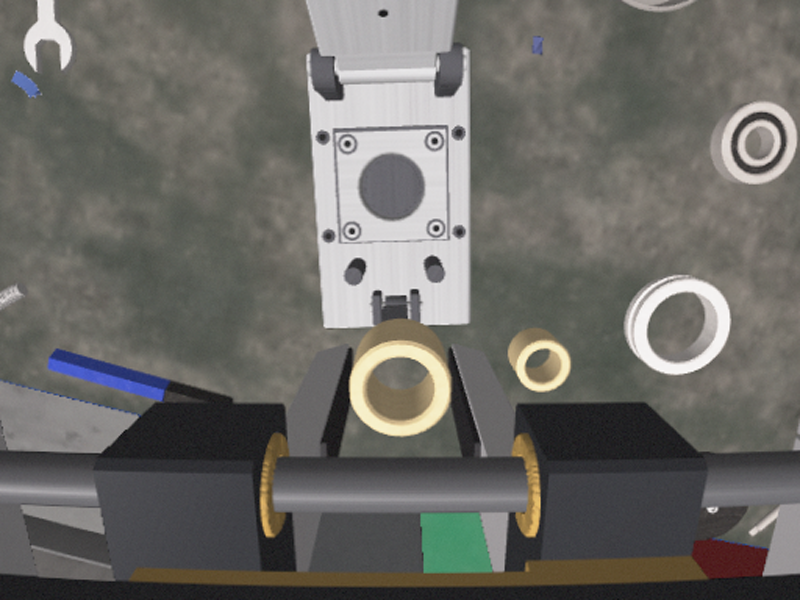

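The wrist view (800-wide) shows the nest bore at (392,187), the block, posts, latch at (395,305), the open leaf at the top, and the bushing in the fingers at (400,390).

Run:
```python
from ring import *
import pickle
np.set_printoptions(precision=2,suppress=True)
p,s=pickle.load(open('w6.pkl','rb'))
f=p['frame']; g=cv2.cvtColor(f,cv2.COLOR_RGB2GRAY)
u0,v0,u1,v1=222,88,280,150
G=cv2.resize(g[v0:v1,u0:u1],None,fx=4,fy=4,interpolation=cv2.INTER_LINEAR)
for th in (110,130,150):
    cs,_=cv2.findContours((G<th).astype(np.uint8),cv2.RETR_EXTERNAL,cv2.CHAIN_APPROX_NONE)
    c=max(cs,key=cv2.contourArea); pts=(c.reshape(-1,2)+.5)/4-.5+[u0,v0]
    W=onplane(p,pts,44)[:,:2]
    A=np.c_[2*W,np.ones(len(W))]; q=np.linalg.lstsq(A,(W**2).sum(1),rcond=None)[0]
    print(th,q[:2],np.sqrt(q[2]+q[0]**2+q[1]**2),pts.mean(0))
cl=cloud(p)
print('block z',np.median(cl[88:96,236:240,2]),cl[145:150,250:260,2].mean())
# held bushing
for zt in (180,):
    c,r=ringfit(p,(218,195,295,285),173.5-23.5+30); print('held',c,r,s['tool_rot'].T@(np.r_[c,180]-s['tool_pos']))
# base corners & leaf
m=(cl[...,2]>10)&(cl[...,2]<22)&(abs(cl[...,0]-520)<120)&(abs(cl[...,1]-20)<70)
cv2.imwrite('pics/m.png',m.astype(np.uint8)*255)
print(cv2.minAreaRect(cl[m][:,:2].astype(np.float32)))
# base edges left/right from image at z=18
for a,b in [((313,100),(323,325)),((469,100),(469,320)),((325,327),(467,323))]:
    W=onplane(p,np.array([a,b])*0.64,18)[:,:2]; d=W[1]-W[0]; print(W.ravel(),np.degrees(np.arctan2(d[1],d[0])))
C=-np.array(p['R']).T@p['t']; print(C, np.array(p['R']))
```

```text
110 [511.96  14.85] 17.766737005390638 [250.19 119.2 ]
130 [512.04  14.75] 18.34699004550586 [250.18 119.28]
150 [512.05  14.73] 18.722178288297236 [250.16 119.17]
block z 43.755458275685534 43.515092933674616
held [453.07  -4.83] 19.595310508581957 [-2.62 -6.55  0.91]
((506.6437072753906, 13.602317810058594), (171.7554931640625, 97.990234375), 15.666775703430176)
[550.18  72.86 413.68  37.37] -165.42543272901088
[572.81 -18.35 440.3  -55.47] -164.34917712770056
[412.65  35.8  438.   -54.75] -74.35839840587346
[519.13  11.68 344.44] [[ 0.24 -0.97  0.  ]
 [-0.94 -0.23  0.24]
 [-0.23 -0.06 -0.97]]
```

Run:
```python
from ring import *
import pickle
np.set_printoptions(precision=2,suppress=True)
p,s=pickle.load(open('w6.pkl','rb'))
f=p['frame'].astype(int)
u0,v0,u1,v1=216,195,298,290
m=((f[...,0]-f[...,2])>35)[v0:v1,u0:u1].astype(np.uint8)
M=cv2.resize(m*255,None,fx=4,fy=4,interpolation=cv2.INTER_LINEAR)>127
# brightness
g=p['frame'].max(2)[v0:v1,u0:u1]
cs,_=cv2.findContours(M.astype(np.uint8),cv2.RETR_EXTERNAL,cv2.CHAIN_APPROX_NONE)
c=max(cs,key=cv2.contourArea); pts=(c.reshape(-1,2)+.5)/4-.5+[u0,v0]
from scipy.optimize import least_squares
for zt in (178,180,182):
  for vm in (245,252,258):
    W=onplane(p,pts[pts[:,1]>vm],zt)[:,:2]
    r=least_squares(lambda x:np.hypot(*(W-x).T)-18,[453,-5]); 
    A=np.c_[2*W,np.ones(len(W))]; q=np.linalg.lstsq(A,(W**2).sum(1),rcond=None)[0]
    print(zt,vm,len(W),s['tool_rot'].T@(np.r_[r.x,zt]-s['tool_pos']),np.sqrt(2*r.cost/len(W)),'free',q[:2],np.sqrt(q[2]+q[:2]@q[:2]))
print(cloud(p)[265:272,250:262].reshape(-1,3).mean(0))
```

```text
178 245 425 [ 1.53 -4.55  0.96] 0.18592394824242334 free [448.86  -5.93] 17.844793168172817
178 252 367 [ 1.54 -4.55  0.97] 0.17355786232730713 free [448.87  -5.94] 17.84884359857953
178 258 317 [ 1.54 -4.55  1.01] 0.14667018850053146 free [449.04  -5.94] 17.987360405555073
180 245 425 [ 0.39 -6.55  0.96] 0.2504077371492894 free [449.71  -5.72] 17.63035901946953
180 252 367 [ 0.4  -6.55  0.97] 0.21056393914648477 free [449.71  -5.73] 17.63436077737519
180 258 317 [ 0.41 -6.55  1.01] 0.15566084419335827 free [449.88  -5.73] 17.771213080141663
182 245 425 [-0.75 -8.55  0.96] 0.33611373693555 free [450.55  -5.51] 17.41592487076533
182 252 367 [-0.74 -8.55  0.97] 0.26507281517593734 free [450.55  -5.52] 17.41987795618287
182 258 317 [-0.72 -8.55  1.01] 0.18238571239296084 free [450.72  -5.52] 17.55506575473383
[437.3   -8.7  176.59]
```

Request:
{"method": "arm_command", "body": {
  "rows": [
    {"dx": -1.5,"dy": 0,"dz": -0.1,"twist": -0.5,"claw": -0.4},
    {"dx": -3.5,"dy": 0,"dz": -0.25,"twist": -1,"claw": -0.4},
    {"dx": -5.5,"dy": 0,"dz": -0.35,"twist": -1.65,"claw": -0.4},
    {"dx": -6.49,"dy": 0,"dz": -0.4,"twist": -1.65,"claw": -0.4},
    {"dx": -6.49,"dy": 1.5,"dz": -0.4,"twist": -1.65,"claw": -0.4}
  ]
}}

```text
t: 6.4
tool_pos: [515.0, 16.3, 159.5]
tool_rot: [[-0.963, 0.005, 0.271], [-0.271, 0.0, -0.963], [-0.005, -1.0, 0.001]]
wrist_force: [0.3, -0.6, -1.4]
gripper_width: 35.1
```

Request:
{"method": "arm_command", "body": {
  "rows": [
    {"dx": 0,"dy": 2,"dz": 0,"twist": 0,"claw": -0.4},
    {"dx": 0,"dy": 4.5,"dz": 0,"twist": 0,"claw": -0.4},
    {"dx": 0,"dy": 7,"dz": 0,"twist": 0,"claw": -0.4},
    {"dx": 0,"dy": 8.0,"dz": 0,"twist": 0,"claw": -0.4},
    {"dx": 0,"dy": 8.2,"dz": 0,"twist": 0,"claw": -0.4}
  ]
}}

```text
t: 6.9
tool_pos: [511.0, 15.8, 75.5]
tool_rot: [[-0.963, -0.003, 0.271], [-0.271, -0.0, -0.963], [0.003, -1.0, -0.0]]
wrist_force: [0.8, 1.0, -0.3]
gripper_width: 35.0
```

Request:
{"method": "arm_command", "body": {
  "rows": [
    {"dx": 0,"dy": 0,"dz": 0,"twist": 0,"claw": -0.4},
    {"dx": 0,"dy": 0,"dz": 0,"twist": 0,"claw": -0.4}
  ]
}}

```text
t: 7.1
tool_pos: [512.8, 16.3, 77.5]
tool_rot: [[-0.962, 0.002, 0.272], [-0.272, 0.0, -0.962], [-0.002, -1.0, 0.0]]
wrist_force: [0.2, 0.2, -0.1]
gripper_width: 35.4
```

Run:
```python
from ring import *
import pickle
p=shot('wrist','w7.png');s=env.sense();print(s['t'],s['tool_pos'],s['tool_rot'],s['wrist_force'],s['gripper_width'])
pickle.dump((p,s),open('w7.pkl','wb'))
cv2.imwrite('pics/w7b.png',cv2.resize(p['frame'][:,:,::-1],(800,600),interpolation=cv2.INTER_CUBIC))
```

```text
7.15 [512.91313082  16.39732376  77.53195336] [[-9.62360998e-01  2.10579726e-03  2.71766216e-01]
 [-2.71766530e-01  1.41013760e-04 -9.62363202e-01]
 [-2.06486458e-03 -9.99997773e-01  4.36579073e-04]] [ 0.27049707 -0.40191146 -0.89602294] 35.335901070548246
```

View pics/w7b.png

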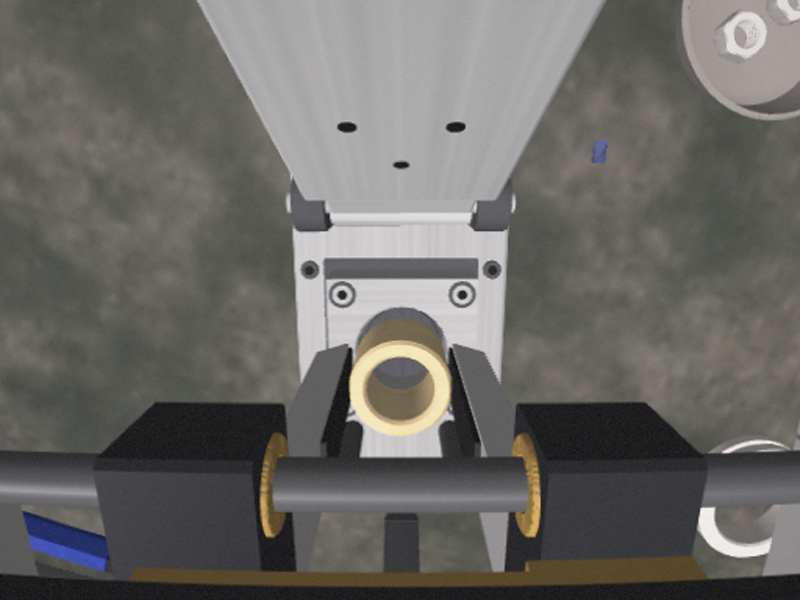

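Run:
```python
from ring import *
import pickle
np.set_printoptions(precision=2,suppress=True)
p,s=pickle.load(open('w7.pkl','rb'))
im=p['frame'][180:250,215:297,::-1]
cv2.imwrite('pics/w7c.png',cv2.resize(im,None,fx=8,fy=8,interpolation=cv2.INTER_CUBIC))
```

```text
(no output)
```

View pics/w7c.png

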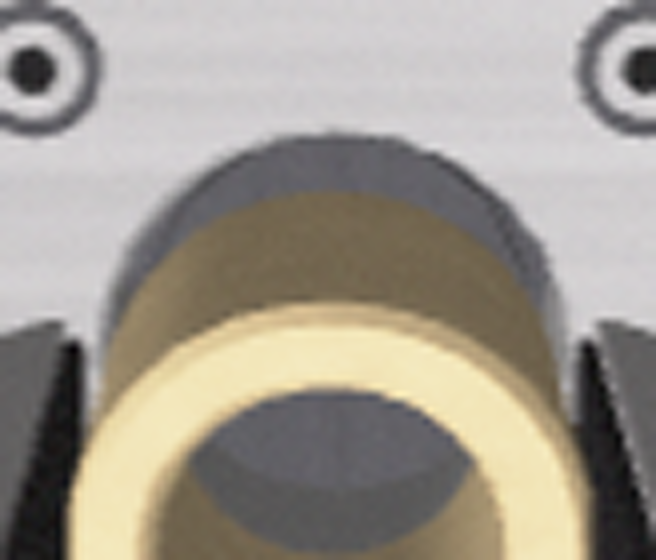

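Run:
```python
from ring import *
import pickle
from scipy.optimize import least_squares
np.set_printoptions(precision=2,suppress=True)
p,s=pickle.load(open('w7.pkl','rb'))
def cv(a): return (np.array(a,float)+.5)/8-.5+[215,180]
rim=cv([(335,132),(250,146),(200,173),(155,215),(125,265),(420,146),(470,172),(515,215),(543,260)])
bot=cv([(330,190),(240,209),(190,240),(150,285),(120,340),(430,212),(480,242),(520,290),(545,340)])
J=s['tool_rot']
def fit(pts,z,r):
    W=onplane(p,pts,z)[:,:2]; q=least_squares(lambda x:np.hypot(*(W-x).T)-r,[512,15]); return q.x,np.sqrt(2*q.cost/len(W)),np.hypot(*(W-q.x).T)-r
a,e,_=fit(rim,44,19); print('rim',a,e)
for z in (53,54,55):
    b,e2,_=fit(bot,z,18); print(z,'bot',b,e2, 'need tool dx,dz',J[:2,0]@(a-b),J[:2,2]@(a-b))
```

```text
rim [512.72  14.86] 0.12124263956302596
53 bot [511.19  14.64] 0.22230579468735023 need tool dx,dz -1.539194227329816 0.21042120511905305
54 bot [511.43  14.71] 0.2487418817457567 need tool dx,dz -1.2893392697327388 0.21334096210854245
55 bot [511.67  14.78] 0.27509193260237363 need tool dx,dz -1.039392503322442 0.21625401572950903
```

Close crop: the bore rim arc is visible beyond the bushing's lower edge, and the relative offset is about 1.2 mm in tool -x. I'll correct that and feel my way down.

Request:
{"method": "arm_command", "body": {
  "rows": [
    {"dx": -0.12,"dy": 0.2,"dz": 0.02,"twist": 0,"claw": -0.4},
    {"dx": -0.12,"dy": 0.5,"dz": 0.02,"twist": 0,"claw": -0.4},
    {"dx": -0.12,"dy": 0.7,"dz": 0.02,"twist": 0,"claw": -0.4},
    {"dx": -0.12,"dy": 0.8,"dz": 0.02,"twist": 0,"claw": -0.4},
    {"dx": -0.12,"dy": 0.8,"dz": 0.02,"twist": 0,"claw": -0.4}
  ]
}}

```text
t: 7.65
tool_pos: [513.1, 16.6, 68.3]
tool_rot: [[-0.962, -0.0, 0.272], [-0.272, -0.0, -0.962], [0.0, -1.0, -0.0]]
wrist_force: [-0.1, -1.3, -0.9]
gripper_width: 35.0
```

Request:
{"method": "arm_command", "body": {
  "rows": [
    {"dx": 0,"dy": 0.1,"dz": 0,"twist": 0,"claw": -0.4},
    {"dx": 0,"dy": 0.2,"dz": 0,"twist": 0,"claw": -0.4},
    {"dx": 0,"dy": 0.3,"dz": 0,"twist": 0,"claw": -0.4}
  ]
}}

```text
t: 7.95
tool_pos: [513.3, 16.6, 65.4]
tool_rot: [[-0.962, 0.0, 0.272], [-0.272, -0.0, -0.962], [-0.0, -1.0, 0.0]]
wrist_force: [-1.0, -0.1, 0.1]
gripper_width: 34.9
```

Request:
{"method": "arm_command", "body": {
  "rows": [
    {"dx": 0,"dy": 0.1,"dz": 0,"twist": 0,"claw": -0.4},
    {"dx": 0,"dy": 0.2,"dz": 0,"twist": 0,"claw": -0.4},
    {"dx": 0,"dy": 0.2,"dz": 0,"twist": 0,"claw": -0.4}
  ]
}}

```text
t: 8.25
tool_pos: [513.2, 16.6, 63.3]
tool_rot: [[-0.962, -0.0, 0.272], [-0.272, -0.0, -0.962], [0.0, -1.0, -0.0]]
wrist_force: [-0.2, 0.6, -1.1]
gripper_width: 35.5
```

Request:
{"method": "arm_command", "body": {
  "rows": [
    {"dx": 0,"dy": 0.1,"dz": 0,"twist": 0,"claw": -0.4},
    {"dx": 0,"dy": 0.2,"dz": 0,"twist": 0,"claw": -0.4},
    {"dx": 0,"dy": 0.2,"dz": 0,"twist": 0,"claw": -0.4}
  ]
}}

```text
t: 8.55
tool_pos: [513.2, 16.6, 61.4]
tool_rot: [[-0.962, -0.0, 0.272], [-0.272, 0.0, -0.962], [0.0, -1.0, -0.0]]
wrist_force: [0.1, 1.0, -0.4]
gripper_width: 34.7
```

Request:
{"method": "arm_command", "body": {
  "rows": [
    {"dx": 0,"dy": 0.15,"dz": 0,"twist": 0,"claw": -0.4},
    {"dx": 0,"dy": 0.3,"dz": 0,"twist": 0,"claw": -0.4},
    {"dx": 0,"dy": 0.4,"dz": 0,"twist": 0,"claw": -0.4},
    {"dx": 0,"dy": 0.45,"dz": 0,"twist": 0,"claw": -0.4}
  ]
}}

```text
t: 8.95
tool_pos: [513.2, 16.6, 56.9]
tool_rot: [[-0.962, -0.0, 0.272], [-0.272, -0.0, -0.962], [0.0, -1.0, -0.0]]
wrist_force: [-0.0, 0.7, -1.2]
gripper_width: 35.0
```

Request:
{"method": "arm_command", "body": {
  "rows": [
    {"dx": 0,"dy": 0.05,"dz": 0,"twist": 0,"claw": -0.4},
    {"dx": 0,"dy": 0.1,"dz": 0,"twist": 0,"claw": -0.4},
    {"dx": 0,"dy": 0.1,"dz": 0,"twist": 0,"claw": -0.4}
  ]
}}

```text
t: 9.25
tool_pos: [513.3, 16.6, 56.0]
tool_rot: [[-0.962, 0.0, 0.272], [-0.272, -0.0, -0.962], [-0.0, -1.0, 0.0]]
wrist_force: [-0.1, -0.1, -1.3]
gripper_width: 35.2
```

Request:
{"method": "arm_command", "body": {
  "rows": [
    {"dx": 0,"dy": 0.05,"dz": 0,"twist": 0,"claw": -0.4},
    {"dx": 0,"dy": 0.05,"dz": 0,"twist": 0,"claw": -0.4}
  ]
}}

```text
t: 9.45
tool_pos: [513.4, 16.6, 55.9]
tool_rot: [[-0.962, 0.0, 0.272], [-0.272, 0.0, -0.962], [-0.0, -1.0, 0.0]]
wrist_force: [-0.1, 0.3, 4.5]
gripper_width: 35.1
```

Request:
{"method": "arm_command", "body": {
  "rows": [
    {"dx": 0,"dy": 0.05,"dz": 0,"twist": 0,"claw": -0.4},
    {"dx": 0,"dy": 0.05,"dz": 0,"twist": 0,"claw": -0.4}
  ]
}}

```text
t: 9.65
tool_pos: [513.4, 16.6, 55.6]
tool_rot: [[-0.962, 0.0, 0.272], [-0.272, 0.0, -0.962], [-0.001, -1.0, 0.0]]
wrist_force: [-1.3, 0.1, 8.0]
gripper_width: 35.1
```

Run:
```python
from ring import *
p=shot('wrist','w8.png');s=env.sense();print(s['t'],s['tool_pos'],s['wrist_force'],s['wrist_torque'],s['gripper_width'])
cv2.imwrite('pics/w8b.png',cv2.resize(p['frame'][170:300,190:322,::-1],None,fx=4,fy=4,interpolation=cv2.INTER_CUBIC))
```

```text
9.7 [513.39058734  16.61297095  55.69270252] [-1.95477308 -0.73054744  8.37712929] [ 0.00318835  0.50099303 -0.00362218] 35.40166695322795
```

View pics/w8b.png

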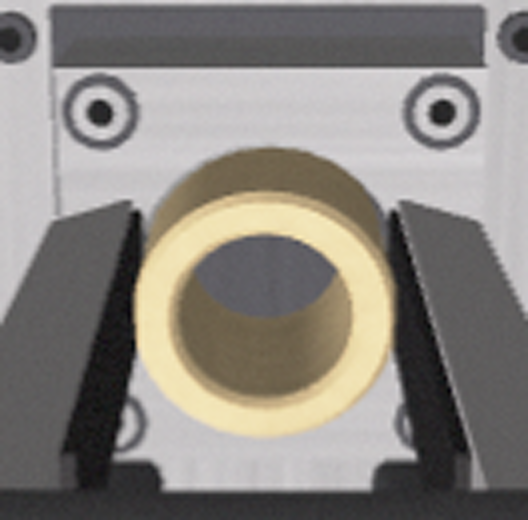

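The bushing is seated on the lifter: 12 mm in, 8 N, no lateral jam. Relieve, release, rise.

Request:
{"method": "arm_command", "body": {
  "rows": [
    {"dx": 0,"dy": -0.1,"dz": 0,"twist": 0,"claw": -0.4},
    {"dx": 0,"dy": -0.1,"dz": 0,"twist": 0,"claw": -0.2},
    {"dx": 0,"dy": -0.1,"dz": 0,"twist": 0,"claw": -0.1},
    {"dx": 0,"dy": -0.1,"dz": 0,"twist": 0,"claw": -0.05},
    {"dx": 0,"dy": -0.1,"dz": 0,"twist": 0,"claw": 0}
  ]
}}

```text
t: 10.2
tool_pos: [513.2, 16.5, 55.8]
tool_rot: [[-0.962, -0.0, 0.272], [-0.272, 0.0, -0.962], [0.0, -1.0, -0.0]]
wrist_force: [-0.2, 0.9, -0.3]
gripper_width: 46.4
```

Request:
{"method": "arm_command", "body": {
  "rows": [
    {"dx": 0,"dy": -0.5,"dz": 0,"twist": 0,"claw": 0},
    {"dx": 0,"dy": -2,"dz": 0,"twist": 0,"claw": 0},
    {"dx": 0,"dy": -6,"dz": 0,"twist": 0,"claw": 0},
    {"dx": 0,"dy": -10.5,"dz": 0,"twist": 0,"claw": 0},
    {"dx": 0,"dy": -15,"dz": 0,"twist": 0,"claw": 0}
  ]
}}

```text
t: 10.7
tool_pos: [512.7, 16.5, 207.8]
tool_rot: [[-0.962, -0.001, 0.272], [-0.272, -0.0, -0.962], [0.001, -1.0, -0.0]]
wrist_force: [1.4, 0.7, 0.8]
gripper_width: 46.9
```

Run:
```python
from ring import *
import pickle
np.set_printoptions(precision=2,suppress=True)
p=shot('wrist','w9.png');s=env.sense();print(s['t'],s['tool_pos'],s['wrist_force'],s['wrist_torque'],s['gripper_width'])
pickle.dump((p,s),open('w9.pkl','wb'))
q=shot('scene','s9.png'); c=cloud(q)
m=(abs(c[...,0]-740)<130)&(c[...,1]>-60)&(c[...,1]<300)&(c[...,2]>20)&(q['depth']>0)
z=c[m]; print('box/bowl near', [ (z[(z[:,0]>a)&(z[:,0]<a+20)].max(0) if ((z[:,0]>a)&(z[:,0]<a+20)).any() else None) for a in range(610,870,20)])
j=np.array([np.cos(np.radians(15.65)),np.sin(np.radians(15.65))])
d=c[...,:2]-np.array([512.4,15.2]); X=d@j; Y=d@np.array([-j[1],j[0]])
k=(abs(Y)<30)&(X>55)&(X<150)&(c[...,2]>75)&(q['depth']>0)
print('leaf pts',k.sum()); 
P=np.c_[X[k],c[...,2][k]]; A=np.polyfit(P[:,1],P[:,0],1); print('x = a z + b',A,'angle',np.pi/2+np.arctan(A[0]),P.max(0))
k2=(abs(Y)<90)&(X>120)&(c[...,2]>20)&(X<300)&(q['depth']>0); print('behind', X[k2].min() if k2.any() else None, [ (int(a),c[...,2][k2&(X>a)&(X<a+20)].max() if (k2&(X>a)&(X<a+20)).any() else 0) for a in range(120,300,20)])
```

```text
10.75 [517.36  16.63 214.66] [ 1.54 -0.61  4.11] [ 0.07 -0.24  0.03] 47.033878747422385
box/bowl near [array([626.62,  70.48, 190.14]), None, array([669.6 , -59.88,  23.55]), array([689.97, 131.74, 107.31]), array([709.81, 178.68, 163.81]), array([729.99, 179.35, 152.11]), array([750.  , 181.56, 167.21]), array([769.96, 181.95, 167.78]), array([790.  , 182.09, 168.31]), array([809.97, 181.91, 168.64]), array([829.99, 272.82, 168.47]), array([849.99, 277.05, 168.88]), array([869.88, 256.62, 168.27])]
leaf pts 874
x = a z + b [ 0.42 28.76] angle 1.9694259893361048 [115.81 190.14]
behind 190.75662919113444 [(120, 0), (140, 0), (160, 0), (180, np.float64(163.73997727862908)), (200, np.float64(166.8649614584846)), (220, np.float64(167.20845753115506)), (240, np.float64(167.77832127081908)), (260, np.float64(167.67064276328048)), (280, np.float64(168.31200952495396))]
```

View pics/w9.png

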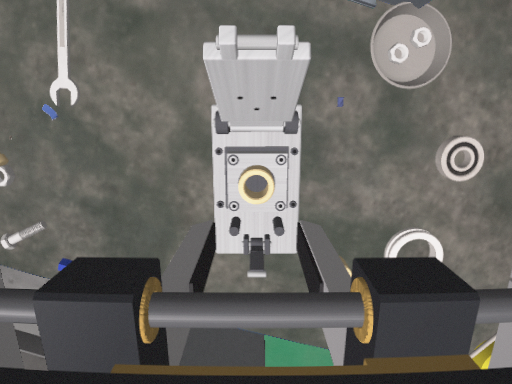

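View pics/s9.png

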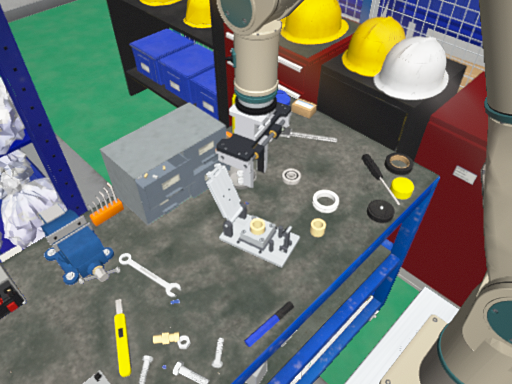

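The wrist view shows the bushing standing in the nest at px (257,186), and the leaf open with its pin at (257,42). The toolbox begins about 190 mm along jig x, with its top at z 168. I'll go over the leaf with shut fingers and come down behind it.

Request:
{"method": "arm_command", "body": {
  "rows": [
    {"dx": 0,"dy": -2,"dz": 0,"twist": 0,"claw": -1},
    {"dx": 0,"dy": -4,"dz": 0,"twist": 0,"claw": -1},
    {"dx": -2,"dy": -4,"dz": 0,"twist": 0,"claw": -1},
    {"dx": -5.5,"dy": -4,"dz": 0,"twist": 0,"claw": -1},
    {"dx": -9,"dy": -4,"dz": 0,"twist": 0,"claw": -1}
  ]
}}

```text
t: 11.3
tool_pos: [600.3, 41.2, 245.9]
tool_rot: [[-0.962, -0.0, 0.272], [-0.272, 0.0, -0.962], [0.0, -1.0, -0.0]]
wrist_force: [0.2, -0.1, -0.0]
gripper_width: 10.1
```

Request:
{"method": "arm_command", "body": {
  "rows": [
    {"dx": -3,"dy": 0,"dz": 0,"twist": 0,"claw": -1},
    {"dx": -5,"dy": 0,"dz": 0,"twist": 0,"claw": -1},
    {"dx": -5.9,"dy": 0,"dz": 0,"twist": 0,"claw": -1},
    {"dx": -5.9,"dy": 0,"dz": 0,"twist": 0,"claw": -1},
    {"dx": -5.9,"dy": 0,"dz": 0,"twist": 0,"claw": -1}
  ]
}}

```text
t: 11.8
tool_pos: [655.5, 56.6, 245.6]
tool_rot: [[-0.962, -0.002, 0.272], [-0.272, -0.0, -0.962], [0.002, -1.0, -0.0]]
wrist_force: [-0.0, -0.5, 0.3]
gripper_width: 0.5
```

Run:
```python
from ring import *
np.set_printoptions(precision=2,suppress=True)
q=shot('scene','s10.png');p=shot('wrist','w10.png');s=env.sense();print(s['t'],s['tool_pos'],s['wrist_force'],s['gripper_width'])
j=np.array([np.cos(np.radians(15.65)),np.sin(np.radians(15.65))])
d=s['tool_pos'][:2]-[512.4,15.2]; print('jig',d@j,d@[-j[1],j[0]])
cv2.imwrite('pics/s10c.png',cv2.resize(q['frame'][90:290,160:360,::-1],(600,600),interpolation=cv2.INTER_CUBIC))
```

```text
11.9 [655.58  56.5  246.12] [0.4  0.23 0.43] 0.4580853620075963
jig 149.01513611309056 1.1410732757916975
```

View pics/s10c.png

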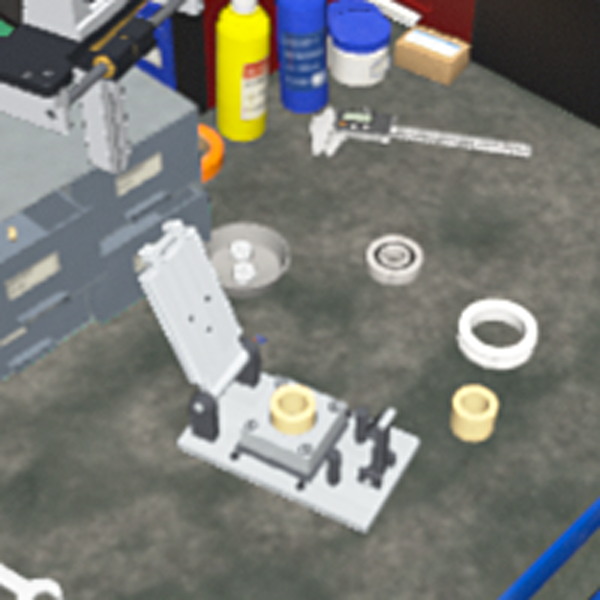

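View pics/w10.png

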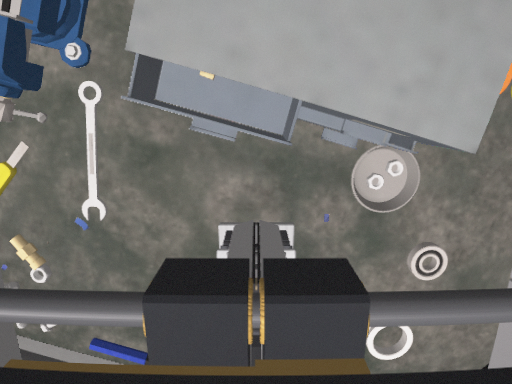

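Run:
```python
from ring import *
np.set_printoptions(precision=1,suppress=True)
p=env.read_camera('wrist')
j=np.array([np.cos(np.radians(15.65)),np.sin(np.radians(15.65))]);n=np.array([-j[1],j[0]])
W=lambda x,y,z:np.r_[np.array([512.4,15.2])+x*j+y*n,z]
print(proj(p,[W(113,-32,188),W(113,32,188),W(118,-32,186),W(149,0,238),W(157,0,238),W(141,0,238),W(141,0,165),W(157,0,165)]))
c=cloud(p);ok=p['depth']>0
d=c[...,:2]-np.array([512.4,15.2]);X=d@j;Y=d@n
k=ok&(abs(Y)<35)&(X>60)&(X<140)&(c[...,2]>150)&(c[...,2]<215); print(X[k].min(),X[k].max(),c[...,2][k].max())
k=ok&(abs(Y)<60)&(X>150)&(c[...,2]>30)&(c[...,2]<180);print('behind min X',np.percentile(X[k],[0,1,5]) )
```

```text
[[298.3 257.7]
 [213.7 257.7]
 [298.2 250.6]
 [256.2 237.7]
 [256.2 224.7]
 [256.2 250.5]
 [256.  213.3]
 [256.1 193.9]]
106.1819033523496 114.5465090960515 184.25632295380754
behind min X [193.2 199.  207. ]
```

Leaf top measured at jig x ≤115 (z 184) and box at ≥193, so the gap is clear. Descend behind the leaf.

Request:
{"method": "arm_command", "body": {
  "rows": [
    {"dx": 0,"dy": 1.5,"dz": 0,"twist": 0,"claw": -1},
    {"dx": 0,"dy": 3.5,"dz": 0,"twist": 0,"claw": -1},
    {"dx": 0,"dy": 5.5,"dz": 0,"twist": 0,"claw": -1},
    {"dx": 0,"dy": 6.8,"dz": 0,"twist": 0,"claw": -1},
    {"dx": 0,"dy": 7.3,"dz": 0,"twist": 0,"claw": -1}
  ]
}}

```text
t: 12.45
tool_pos: [655.6, 56.8, 171.8]
tool_rot: [[-0.962, -0.002, 0.272], [-0.272, -0.0, -0.962], [0.002, -1.0, -0.0]]
wrist_force: [-0.6, -0.7, 0.3]
gripper_width: 0.8
```

Request:
{"method": "arm_command", "body": {
  "rows": [
    {"dx": 0.6,"dy": 0,"dz": 0,"twist": 0,"claw": -1},
    {"dx": 1.2,"dy": 0,"dz": 0,"twist": 0,"claw": -1},
    {"dx": 1.8,"dy": 0,"dz": 0,"twist": 0,"claw": -1},
    {"dx": 2.4,"dy": 0,"dz": 0,"twist": 0,"claw": -1},
    {"dx": 3.0,"dy": 0,"dz": 0,"twist": 0,"claw": -1}
  ]
}}

```text
t: 12.95
tool_pos: [628.1, 48.9, 173.9]
tool_rot: [[-0.962, 0.002, 0.272], [-0.272, 0.0, -0.962], [-0.002, -1.0, 0.0]]
wrist_force: [1.3, 0.0, 1.5]
gripper_width: 0.7
```

Request:
{"method": "arm_command", "body": {
  "rows": [
    {"dx": 0.6,"dy": 0,"dz": 0,"twist": 0,"claw": -1},
    {"dx": 1.2,"dy": 0,"dz": 0,"twist": 0,"claw": -1},
    {"dx": 1.8,"dy": 0,"dz": 0,"twist": 0,"claw": -1},
    {"dx": 2.4,"dy": 0,"dz": 0,"twist": 0,"claw": -1},
    {"dx": 3.0,"dy": 0,"dz": 0,"twist": 0,"claw": -1}
  ]
}}

```text
t: 13.45
tool_pos: [598.2, 40.5, 172.9]
tool_rot: [[-0.962, -0.0, 0.272], [-0.272, -0.0, -0.962], [0.0, -1.0, -0.0]]
wrist_force: [0.6, 0.6, -0.0]
gripper_width: 0.6
```

Run:
```python
from ring import *
q=shot('scene','s11.png');s=env.sense();print(s['t'],s['tool_pos'],s['wrist_force'])
cv2.imwrite('pics/s11c.png',cv2.resize(q['frame'][90:290,160:360,::-1],(600,600),interpolation=cv2.INTER_CUBIC))
```

```text
13.5 [597.12018268  40.16264134 172.82509134] [-1.23182604 -0.47629514 -0.08616485]
```

View pics/s11c.png

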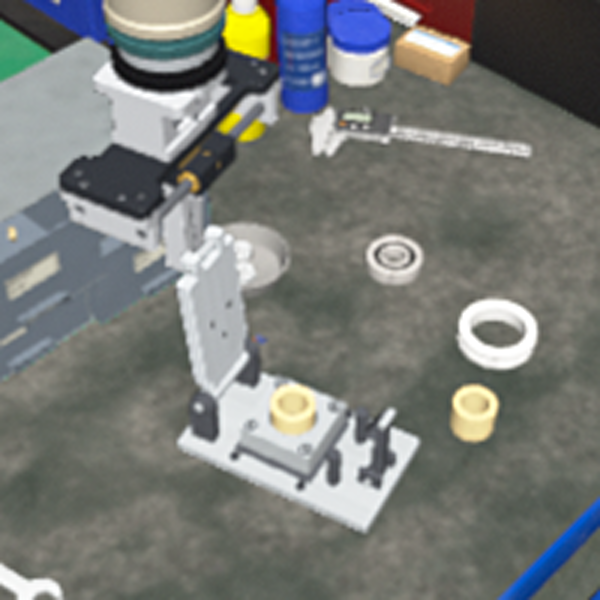

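The leaf is near upright, with the fingers behind it at px (185,240). Keep pushing gently.

Request:
{"method": "arm_command", "body": {
  "rows": [
    {"dx": 0.5,"dy": 0,"dz": 0,"twist": 0,"claw": -1},
    {"dx": 1.0,"dy": 0,"dz": 0,"twist": 0,"claw": -1},
    {"dx": 1.5,"dy": 0,"dz": 0,"twist": 0,"claw": -1},
    {"dx": 2.0,"dy": 0,"dz": 0,"twist": 0,"claw": -1},
    {"dx": 2.5,"dy": 0,"dz": 0,"twist": 0,"claw": -1}
  ]
}}

```text
t: 14.0
tool_pos: [574.3, 33.8, 172.9]
tool_rot: [[-0.962, -0.0, 0.272], [-0.272, -0.0, -0.962], [0.0, -1.0, -0.0]]
wrist_force: [-0.3, 0.7, 0.5]
gripper_width: 0.4
```

Request:
{"method": "arm_command", "body": {
  "rows": [
    {"dx": 0.5,"dy": 0,"dz": 0,"twist": 0,"claw": -1},
    {"dx": 1.0,"dy": 0,"dz": 0,"twist": 0,"claw": -1},
    {"dx": 1.5,"dy": 0,"dz": 0,"twist": 0,"claw": -1},
    {"dx": 1.5,"dy": 0,"dz": 0,"twist": 0,"claw": -1},
    {"dx": 1.5,"dy": 0,"dz": 0,"twist": 0,"claw": -1}
  ]
}}

```text
t: 14.5
tool_pos: [560.5, 29.9, 173.1]
tool_rot: [[-0.962, 0.0, 0.272], [-0.272, 0.0, -0.962], [-0.0, -1.0, 0.0]]
wrist_force: [0.4, 1.1, 0.9]
gripper_width: 0.4
```

Run:
```python
from ring import *
q=shot('scene','s12.png');s=env.sense();print(s['t'],s['tool_pos'],s['wrist_force'])
cv2.imwrite('pics/s12c.png',cv2.resize(q['frame'][90:290,160:360,::-1],(600,600),interpolation=cv2.INTER_CUBIC))
```

```text
14.55 [560.64719357  29.97316552 173.05843898] [-0.63953415 -0.4264289  -1.2214539 ]
```

View pics/s12c.png

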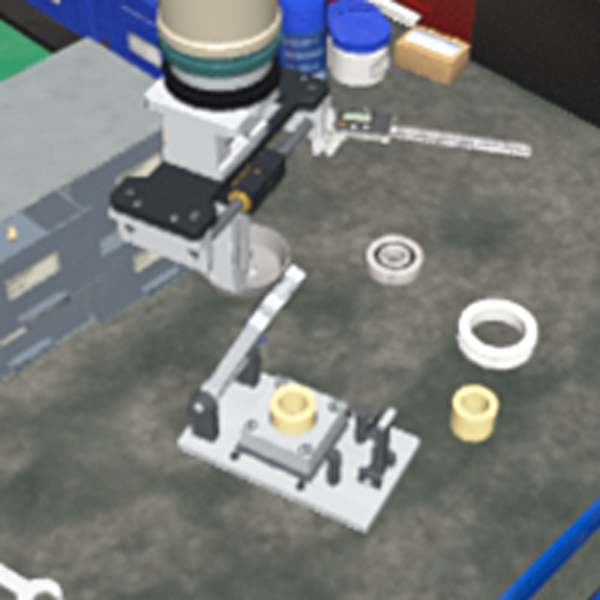

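The leaf has passed upright and is falling on its own. Move above the thumb pad.

Request:
{"method": "arm_command", "body": {
  "rows": [
    {"dx": 1.5,"dy": 0,"dz": 0.02,"twist": 0,"claw": -1},
    {"dx": 3.5,"dy": 0,"dz": 0.05,"twist": 0,"claw": -1},
    {"dx": 6,"dy": 0,"dz": 0.1,"twist": 0,"claw": -1},
    {"dx": 8,"dy": 0,"dz": 0.12,"twist": 0,"claw": -1},
    {"dx": 8.8,"dy": 0,"dz": 0.12,"twist": 0,"claw": -1}
  ]
}}

```text
t: 15.05
tool_pos: [474.5, 4.3, 173.0]
tool_rot: [[-0.962, -0.001, 0.271], [-0.271, -0.0, -0.962], [0.001, -1.0, -0.0]]
wrist_force: [0.2, 0.4, -0.2]
gripper_width: 0.6
```

Request:
{"method": "arm_command", "body": {
  "rows": [
    {"dx": 0,"dy": 0,"dz": 0,"twist": 0,"claw": -1},
    {"dx": 0,"dy": 0,"dz": 0,"twist": 0,"claw": -1},
    {"dx": 0,"dy": 0,"dz": 0,"twist": 0,"claw": -1},
    {"dx": 0,"dy": 0,"dz": 0,"twist": 0,"claw": -1},
    {"dx": 0,"dy": 0,"dz": 0,"twist": 0,"claw": -1}
  ]
}}

```text
t: 15.55
tool_pos: [476.5, 5.0, 172.9]
tool_rot: [[-0.962, 0.0, 0.272], [-0.272, 0.0, -0.962], [-0.0, -1.0, 0.0]]
wrist_force: [-0.1, -0.3, -0.4]
gripper_width: 0.5
```

```bash
cat > look.py <<'E'
from ring import *
import sys
np.set_printoptions(precision=2,suppress=True)
k=sys.argv[1]
q=shot('scene','s%s.png'%k);p=shot('wrist','w%s.png'%k);s=env.sense();print(s['t'],s['tool_pos'],s['wrist_force'])
a=cv2.resize(q['frame'][180:280,190:310,::-1],(480,400),interpolation=cv2.INTER_CUBIC)
b=cv2.resize(p['frame'][:,100:400,::-1],(313,400),interpolation=cv2.INTER_CUBIC)
cv2.imwrite('pics/c%s.png'%k,np.hstack([a,b]))
j=np.array([np.cos(np.radians(15.65)),np.sin(np.radians(15.65))]);n=np.array([-j[1],j[0]])
d=s['tool_pos'][:2]-[512.4,15.0]; print('jig',d@j,d@n)
for nm,r in (('scene',q),('wrist',p)):
    c=cloud(r);ok=r['depth']>0;d=c[...,:2]-np.array([512.4,15.0]);X=d@j;Y=d@n;Z=c[...,2]
    m=ok&(abs(abs(Y)-22)<7)&(X>-50)&(X<40)&(Z>50)&(Z<115)
    if m.sum()>20:
        A=np.polyfit(X[m],Z[m],1); print(nm,m.sum(),'leaf slope angle',-np.arctan(A[0]),'z of top face at X=-38',np.polyval(A,-38))
E
python3 look.py 13
```

```text
15.65 [476.25   4.91 172.87] [ 0.77 -0.18  0.29]
jig -37.531259820958546 0.035173054831600936
scene 326 leaf slope angle 0.14119686797681874 z of top face at X=-38 80.63894244320323
wrist 3841 leaf slope angle 0.16610093679880394 z of top face at X=-38 82.72413741565526
```

View pics/c13.png

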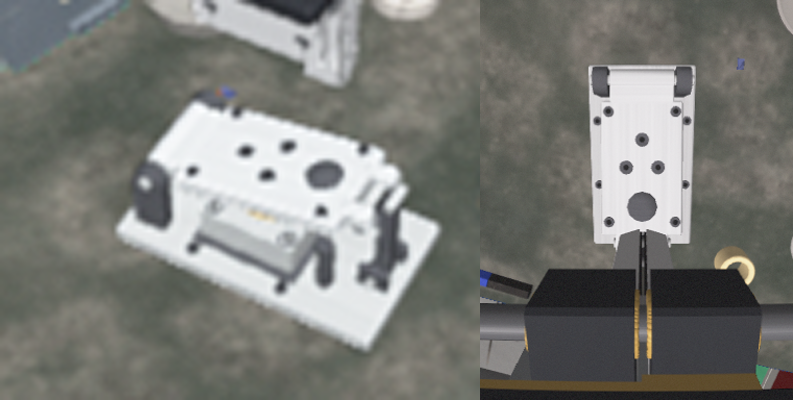

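The leaf lies on the bushing at about 0.166 rad, and the pad is the dark disc ahead of the fingertips. Descend to just above the pad.

Request:
{"method": "arm_command", "body": {
  "rows": [
    {"dx": 0,"dy": 2,"dz": 0,"twist": 0,"claw": -1},
    {"dx": 0,"dy": 4,"dz": 0,"twist": 0,"claw": -1},
    {"dx": 0,"dy": 6,"dz": 0,"twist": 0,"claw": -1},
    {"dx": 0,"dy": 6.8,"dz": 0,"twist": 0,"claw": -1},
    {"dx": 0,"dy": 7.0,"dz": 0,"twist": 0,"claw": -1}
  ]
}}

```text
t: 16.15
tool_pos: [475.6, 4.7, 102.3]
tool_rot: [[-0.962, -0.002, 0.272], [-0.272, -0.0, -0.962], [0.002, -1.0, -0.0]]
wrist_force: [-0.0, 0.2, -0.6]
gripper_width: 0.5
```

```bash
python3 look.py 14
python3 - <<'E'
from ring import *
p=env.read_camera('wrist')
j=np.array([np.cos(np.radians(15.65)),np.sin(np.radians(15.65))])
print(proj(p,np.r_[np.array([512.4,15.0])-35*j,86.5]))
cv2.imwrite('pics/w14b.png',p['frame'][:,:,::-1])
E
```

```text
16.25 [476.3    4.79 103.18] [-0.6  -0.07 -0.03]
jig -37.51969936280873 -0.09073312404819944
scene 188 leaf slope angle 0.1405548474305427 z of top face at X=-38 80.5635994329561
wrist 6809 leaf slope angle 0.16584339432176898 z of top face at X=-38 82.73910823157875
[[254.12050007 228.53105131]]
```

View pics/w14b.png

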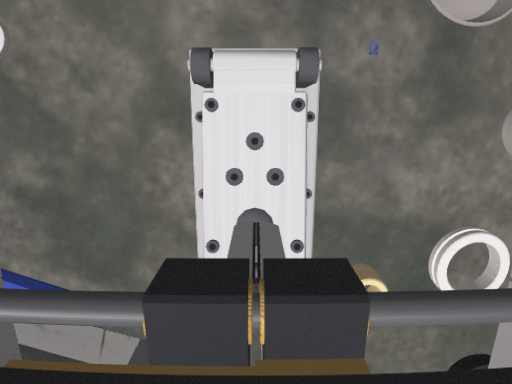

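The pad's far edge is at px (255,208) and its centre is predicted at (254,228), under the fingertips. Press down slowly.

Request:
{"method": "arm_command", "body": {
  "rows": [
    {"dx": 0,"dy": 0.2,"dz": 0,"twist": 0,"claw": -1},
    {"dx": 0,"dy": 0.4,"dz": 0,"twist": 0,"claw": -1},
    {"dx": 0,"dy": 0.6,"dz": 0,"twist": 0,"claw": -1},
    {"dx": 0,"dy": 0.7,"dz": 0,"twist": 0,"claw": -1}
  ]
}}

```text
t: 16.7
tool_pos: [476.0, 4.8, 95.9]
tool_rot: [[-0.962, 0.0, 0.272], [-0.272, 0.0, -0.962], [-0.0, -1.0, 0.0]]
wrist_force: [-0.1, -0.3, 0.7]
gripper_width: 0.6
```

Request:
{"method": "arm_command", "body": {
  "rows": [
    {"dx": 0,"dy": 0.1,"dz": 0,"twist": 0,"claw": -1},
    {"dx": 0,"dy": 0.2,"dz": 0,"twist": 0,"claw": -1},
    {"dx": 0,"dy": 0.3,"dz": 0,"twist": 0,"claw": -1},
    {"dx": 0,"dy": 0.3,"dz": 0,"twist": 0,"claw": -1}
  ]
}}

```text
t: 17.1
tool_pos: [475.8, 4.7, 93.0]
tool_rot: [[-0.962, -0.0, 0.272], [-0.272, -0.0, -0.962], [0.0, -1.0, -0.0]]
wrist_force: [-1.4, -0.6, 3.7]
gripper_width: 0.6
```

Request:
{"method": "arm_command", "body": {
  "rows": [
    {"dx": 0,"dy": 0.1,"dz": 0,"twist": 0,"claw": -1},
    {"dx": 0,"dy": 0.2,"dz": 0,"twist": 0,"claw": -1},
    {"dx": 0,"dy": 0.3,"dz": 0,"twist": 0,"claw": -1},
    {"dx": 0,"dy": 0.3,"dz": 0,"twist": 0,"claw": -1}
  ]
}}

```text
t: 17.5
tool_pos: [475.7, 4.6, 90.1]
tool_rot: [[-0.962, -0.001, 0.272], [-0.272, -0.0, -0.962], [0.001, -1.0, 0.0]]
wrist_force: [-1.4, 0.1, 4.1]
gripper_width: 0.4
```

Request:
{"method": "arm_command", "body": {
  "rows": [
    {"dx": 0,"dy": 0.1,"dz": 0,"twist": 0,"claw": -1},
    {"dx": 0,"dy": 0.2,"dz": 0,"twist": 0,"claw": -1},
    {"dx": 0,"dy": 0.3,"dz": 0,"twist": 0,"claw": -1},
    {"dx": 0,"dy": 0.3,"dz": 0,"twist": 0,"claw": -1}
  ]
}}

```text
t: 17.9
tool_pos: [475.6, 4.6, 87.1]
tool_rot: [[-0.962, -0.001, 0.272], [-0.272, -0.0, -0.962], [0.001, -1.0, -0.0]]
wrist_force: [-2.6, -1.5, 5.1]
gripper_width: 0.4
```

Request:
{"method": "arm_command", "body": {
  "rows": [
    {"dx": 0,"dy": 0.1,"dz": 0,"twist": 0,"claw": -1},
    {"dx": 0,"dy": 0.2,"dz": 0,"twist": 0,"claw": -1},
    {"dx": 0,"dy": 0.3,"dz": 0,"twist": 0,"claw": -1},
    {"dx": 0,"dy": 0.3,"dz": 0,"twist": 0,"claw": -1}
  ]
}}

```text
t: 18.3
tool_pos: [475.7, 4.6, 84.1]
tool_rot: [[-0.962, -0.0, 0.272], [-0.272, -0.0, -0.962], [0.0, -1.0, 0.0]]
wrist_force: [-0.9, 0.1, 5.4]
gripper_width: 0.3
```

Request:
{"method": "arm_command", "body": {
  "rows": [
    {"dx": 0,"dy": 0.1,"dz": 0,"twist": 0,"claw": -1},
    {"dx": 0,"dy": 0.2,"dz": 0,"twist": 0,"claw": -1},
    {"dx": 0,"dy": 0.2,"dz": 0,"twist": 0,"claw": -1}
  ]
}}

```text
t: 18.6
tool_pos: [476.0, 4.7, 82.0]
tool_rot: [[-0.962, -0.0, 0.272], [-0.272, -0.0, -0.962], [0.0, -1.0, 0.0]]
wrist_force: [-0.8, -0.5, 1.9]
gripper_width: 0.6
```

Request:
{"method": "arm_command", "body": {
  "rows": [
    {"dx": 0,"dy": 0.05,"dz": 0,"twist": 0,"claw": -1},
    {"dx": 0,"dy": 0.1,"dz": 0,"twist": 0,"claw": -1}
  ]
}}

```text
t: 18.8
tool_pos: [476.1, 4.8, 81.0]
tool_rot: [[-0.962, 0.0, 0.272], [-0.272, -0.0, -0.962], [-0.0, -1.0, 0.0]]
wrist_force: [-2.0, -0.4, 2.1]
gripper_width: 0.5
```

```bash
python3 look.py 15
```

```text
18.9 [476.19   4.82  80.88] [-1.14 -1.03  1.37]
jig -37.615386819155326 -0.0308903363363644
scene 206 leaf slope angle 0.050454537037499976 z of top face at X=-38 68.9561254374064
wrist 7519 leaf slope angle 0.025257293259031248 z of top face at X=-38 68.51080194213303
```

View pics/c15.png

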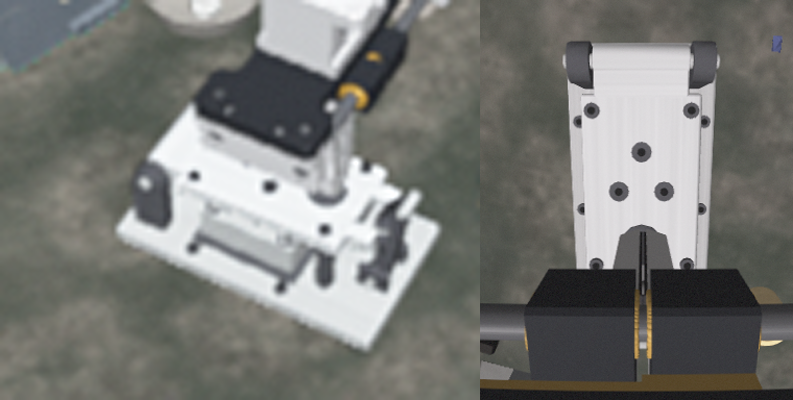

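Request:
{"method": "arm_command", "body": {
  "rows": [
    {"dx": 0,"dy": 0.05,"dz": 0,"twist": 0,"claw": -1},
    {"dx": 0,"dy": 0.1,"dz": 0,"twist": 0,"claw": -1}
  ]
}}

```text
t: 19.1
tool_pos: [476.2, 4.9, 79.9]
tool_rot: [[-0.962, 0.0, 0.272], [-0.272, 0.0, -0.962], [-0.0, -1.0, -0.0]]
wrist_force: [0.4, 0.2, 0.3]
gripper_width: 0.7
```

Request:
{"method": "arm_command", "body": {
  "rows": [
    {"dx": 0,"dy": 0.05,"dz": 0,"twist": 0,"claw": -1},
    {"dx": 0,"dy": 0.1,"dz": 0,"twist": 0,"claw": -1}
  ]
}}

```text
t: 19.3
tool_pos: [476.2, 4.9, 79.0]
tool_rot: [[-0.962, 0.0, 0.272], [-0.272, 0.0, -0.962], [-0.0, -1.0, -0.0]]
wrist_force: [-0.6, 0.2, 5.8]
gripper_width: 0.4
```

Request:
{"method": "arm_command", "body": {
  "rows": [
    {"dx": 0,"dy": 0.05,"dz": 0,"twist": 0,"claw": -1},
    {"dx": 0,"dy": 0.05,"dz": 0,"twist": 0,"claw": -1}
  ]
}}

```text
t: 19.5
tool_pos: [476.2, 5.0, 78.9]
tool_rot: [[-0.962, 0.0, 0.272], [-0.272, 0.0, -0.962], [-0.0, -1.0, -0.0]]
wrist_force: [-1.2, -0.0, 6.6]
gripper_width: 0.4
```

```bash
python3 look.py 16
python3 - <<'E'
import cv2
a=cv2.imread('pics/s16.png'); cv2.imwrite('pics/s16c.png',cv2.resize(a[215:275,240:310],(700,600),interpolation=cv2.INTER_CUBIC))
E
```

```text
19.6 [476.22   4.91  78.9 ] [-1.38 -1.11  6.98]
jig -37.55716414029332 0.04297765699270428
scene 200 leaf slope angle 0.023591651854333387 z of top face at X=-38 66.49500914166221
wrist 7569 leaf slope angle 0.0065046114413437345 z of top face at X=-38 66.66748618200617
```

View pics/s16c.png

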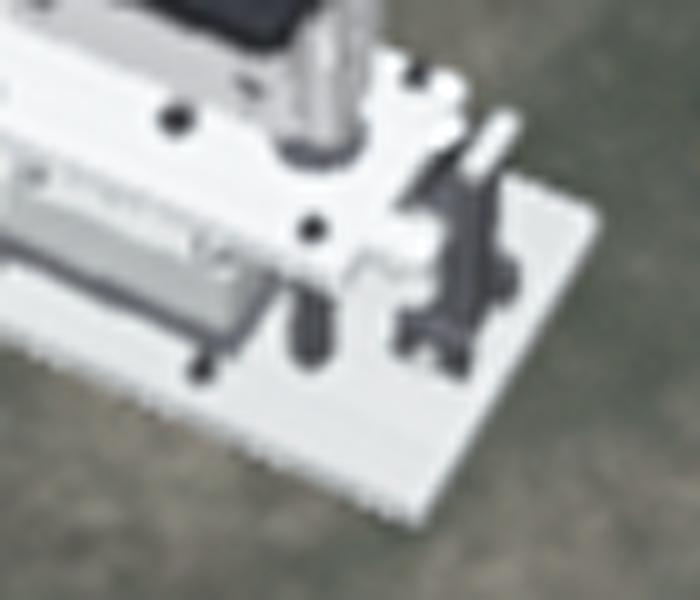

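Request:
{"method": "arm_command", "body": {
  "rows": [
    {"dx": 0,"dy": 0.05,"dz": 0,"twist": 0,"claw": -1},
    {"dx": 0,"dy": 0.05,"dz": 0,"twist": 0,"claw": -1}
  ]
}}

```text
t: 19.8
tool_pos: [476.2, 4.9, 78.6]
tool_rot: [[-0.962, 0.001, 0.272], [-0.272, 0.0, -0.962], [-0.001, -1.0, -0.0]]
wrist_force: [-1.2, 0.3, 8.6]
gripper_width: 0.9
```

Request:
{"method": "arm_command", "body": {
  "rows": [
    {"dx": 0,"dy": 0.05,"dz": 0,"twist": 0,"claw": -1},
    {"dx": 0,"dy": 0.05,"dz": 0,"twist": 0,"claw": -1}
  ]
}}

```text
t: 20.0
tool_pos: [476.2, 4.9, 78.1]
tool_rot: [[-0.962, 0.001, 0.272], [-0.272, 0.0, -0.962], [-0.001, -1.0, -0.0]]
wrist_force: [-1.2, 0.1, 9.7]
gripper_width: 0.3
```

Request:
{"method": "arm_command", "body": {
  "rows": [
    {"dx": 0,"dy": 0.04,"dz": 0,"twist": 0,"claw": -1},
    {"dx": 0,"dy": 0.04,"dz": 0,"twist": 0,"claw": -1}
  ]
}}

```text
t: 20.2
tool_pos: [476.2, 4.9, 77.9]
tool_rot: [[-0.962, 0.001, 0.272], [-0.272, 0.0, -0.962], [-0.001, -1.0, -0.0]]
wrist_force: [-2.0, 0.3, 12.1]
gripper_width: 0.3
```

```bash
python3 look.py 17
python3 - <<'E'
import cv2,numpy as np
o=[]
for k in ('s15','s16','s17'):
    a=cv2.imread('pics/%s.png'%k); o.append(cv2.resize(a[218:268,268:300],(256,400),interpolation=cv2.INTER_CUBIC))
cv2.imwrite('pics/s17c.png',np.hstack(o))
E
```

```text
20.3 [476.21   4.88  77.95] [-1.9   0.15 10.85]
jig -37.58152019938792 0.01970372726170133
scene 202 leaf slope angle 0.04452887740270366 z of top face at X=-38 67.35389093699528
wrist 7589 leaf slope angle -0.0011187811120539732 z of top face at X=-38 65.86686251352802
```

View pics/s17c.png

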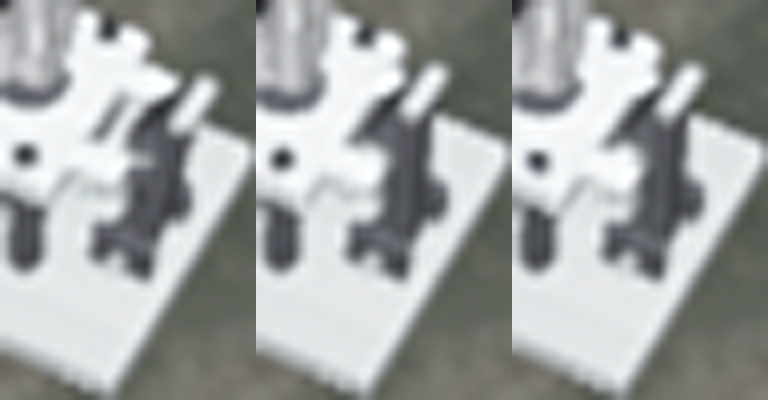

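Compared with shot 15 (tab at x≈195 of its panel), the latch tab in 16 and 17 is back at about 170. It has sprung back, the leaf reads level, and the force is 11 N. Back off and check it stays.

Request:
{"method": "arm_command", "body": {
  "rows": [
    {"dx": 0,"dy": -0.2,"dz": 0,"twist": 0,"claw": -1},
    {"dx": 0,"dy": -0.6,"dz": 0,"twist": 0,"claw": -1},
    {"dx": 0,"dy": -2,"dz": 0,"twist": 0,"claw": -1},
    {"dx": 0,"dy": -5,"dz": 0,"twist": 0,"claw": -1},
    {"dx": 0,"dy": -9,"dz": 0,"twist": 0,"claw": -1}
  ]
}}

```text
t: 20.8
tool_pos: [474.6, 4.7, 166.8]
tool_rot: [[-0.962, -0.004, 0.272], [-0.272, -0.0, -0.962], [0.004, -1.0, -0.001]]
wrist_force: [0.6, -0.8, 0.2]
gripper_width: 0.2
```

Request:
{"method": "arm_command", "body": {
  "rows": [
    {"dx": 2,"dy": -2,"dz": 0,"twist": 0,"claw": -1},
    {"dx": 4,"dy": -4,"dz": 0,"twist": 0,"claw": -1},
    {"dx": 6,"dy": -4,"dz": 0,"twist": 0,"claw": -1},
    {"dx": 7,"dy": -4,"dz": 0,"twist": 0,"claw": -1},
    {"dx": 7,"dy": -4,"dz": 0,"twist": 0,"claw": -1}
  ]
}}

```text
t: 21.3
tool_pos: [407.4, -14.5, 207.0]
tool_rot: [[-0.962, -0.001, 0.271], [-0.271, -0.0, -0.962], [0.001, -1.0, -0.0]]
wrist_force: [1.0, -0.7, 0.7]
gripper_width: 0.5
```

```bash
python3 look.py 18
python3 - <<'E'
import cv2,numpy as np
a=cv2.imread('pics/s18.png'); x=cv2.resize(a[190:275,210:310],(470,400),interpolation=cv2.INTER_CUBIC)
b=cv2.imread('pics/w18.png')[40:300,170:370]; b=cv2.resize(b,(308,400),interpolation=cv2.INTER_CUBIC)
cv2.imwrite('pics/s18c.png',np.hstack([x,b]))
E
```

```text
21.4 [409.39 -14.05 206.91] [0.16 0.03 0.33]
jig -107.02863262888782 -0.1810833319462759
scene 334 leaf slope angle 0.0037465661296009986 z of top face at X=-38 65.87376419016405
wrist 3184 leaf slope angle 0.005987383872014798 z of top face at X=-38 66.66364168284092
```

View pics/s18c.png

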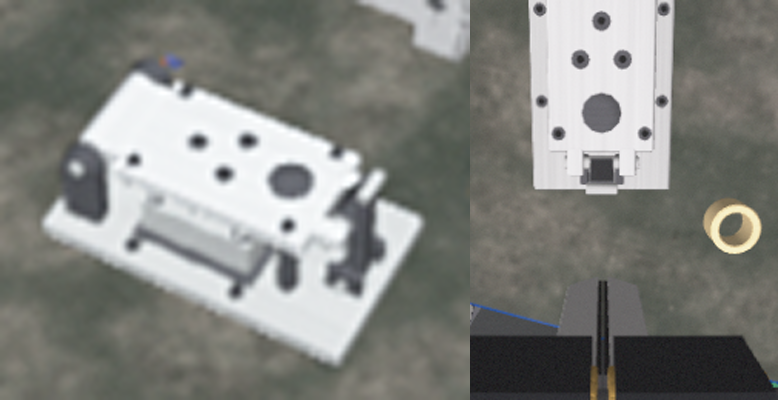

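With the robot clear, the leaf stays level (0.004 to 0.006 rad) and the hook lies over the cross pin at px (600,170). Handing in.

```bash
python3 -c "
from plant import env
print(env.job_done())"
```

```text
the job is handed in; nothing more can be done
None
```

The bushing farthest from the base is loaded in the nest, and the leaf is swung over and latched. I handed the job in at about 21.4 s of the 72 s allowed.

- **Loading:** I gripped the bushing near its top and corrected about 1.2 mm using the bore rim seen from the wrist camera. It went 12 mm into the bore with no measurable resistance. I stopped when the lifter answered with about 8 N, then released.
- **Closing:** I pushed the leaf from behind past upright, and it fell onto the bushing and lay at about 0.166 rad. I then pressed the thumb pad with shut fingers. The latch moved outward, the force fell to near 0, and the latch sprang back. The highest force I read was 12 N.
- **Last checks, robot clear of everything:** The leaf stayed level at 0.004 to 0.006 rad, and the hook showed over the cross pin. I judged the bushing fully home from the leaf being level, since it is hidden underneath. The robot passed clear of the other things, but I did not re-measure them at the end.
- **Disagreements:** While the fingers hid part of the leaf, the scene camera read up to 0.045 rad and the wrist camera about 0; they agreed once the arm was away. The wrist camera also placed the held bushing about 1 mm off the jaw centre, so I relied on relative measurements and feel. Early arm commands missing some keys were refused, with no motion.

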